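# Reload the glaze mixer with bayonet canisters and start it

## Task

Take the two finished canisters out of the glaze mixer (push down, twist counter-clockwise, lift) and stand them upright in the white tray, and lock every fresh canister standing on the bench into a mixer station of its own: push it in against the spring, twist it clockwise to the stop and let it spring up into its notch. Only when all that is done, press the black palm switch until it snaps through and stays down. Leave the other things on the bench where they are.

Things in the scene. Friction and masses are not known exactly. Their poses are not given: they have to be found in the camera images.
- can_a: Fresh canister, shaped exactly like done_1, standing on the bench in front of the mixer, any yaw. Two or three fresh ones are present (absent: None).
- can_b: Fresh canister, shaped exactly like done_1, standing on the bench in front of the mixer, any yaw. Two or three fresh ones are present (absent: None).
- can_c: Fresh canister, shaped exactly like done_1, standing on the bench in front of the mixer, any yaw. Two or three fresh ones are present (absent: None).
- done_1: Finished canister, locked in a station at the start. Origin: centre of its underside. From below: foot 54 mm across (z 0-32 mm) with two lugs along +x and -x out to 38 mm from the axis (12 mm wide, z 4-12); body 68 mm across (z 32-82); black grip bar 56 mm along x, 14 mm thick in y (z 82-116), pinched from above across y. Same after half a turn. 0.24-0.39 kg.
- done_2: The other finished canister, exactly like done_1, locked in another station at the start.
- station1: Steel bayonet socket, 94 mm across, 42 mm tall, fixed on the mixer deck; four alike in a row, 100 mm apart. Origin: centre of its underside, 30 mm above the bench. LOCKED: canister's x axis along station's x (either way round, play 4 deg), canister's origin 24 mm above this one. The entry gaps in the lip (lug plus 2.5 mm each side) lie 60 deg counter-clockwise, from above, from station x.
- station2: As station1. To load: bar 60 deg counter-clockwise of station x, lower the lugs through the gaps (foot meets the spring plate when its origin is 28 mm up), push down to 13-16 mm (lugs pass under the lip below 18 mm, hard stop at 12; spring 6 N at touch, 13 N at stop), stay down, twist 60 deg clockwise to the stop, let up: the spring lifts it to 24 mm and holds it.
- station3: As station1. To unload a canister locked at 24 mm: push it down 8 to 11 mm, twist 60 deg counter-clockwise while down, then lift it out through the entry gaps.
- station4: As station1.
- tray: Shallow white plastic tray, 170 mm (its x) by 200 mm (its y), walls 5 mm thick and 22 mm high, floor 5 mm thick, empty, fixed to the bench, left or right of the fresh canisters. Origin at the centre of its underside on the bench. A canister fits inside with its axis up to 40 mm from the centre in x and 55 mm in y.
- paddle_top (a point): Centre of the top face of the black round palm switch (60 mm across, on a grey box 110 x 110 x 45 mm fixed to the bench on the side opposite the tray); 75 mm above the bench when up, 65 mm when down. Pressed straight down.
- paddle (a joint): Travel of the palm switch in m: 0 up, 0.010 fully down. Resistance rises from 4 N to a peak of about 9 N near 2 mm, falls to nothing near 6 mm, then it snaps down by itself to 0.010 and stays there (a force stop under 10 N stops short of the peak; press at least 8 mm deep).
- mixer: Grey mixer deck, 130 x 415 x 30 mm, carrying the four stations, with a motor box 50 mm deep and 60 mm high along its far (+x) side (deck x 65 to 115 mm). Fixed. Origin under the middle of the deck, on the bench; its y runs along the row of stations.
- bowl: White bowl, 110 mm across, 50 mm high, left of the mixer. Origin under its centre. Leave it.
- cup: Terracotta cup, 72 mm across, 75 mm high, right of the mixer. Origin under its centre. Leave it.
Not all that is in view belongs to the job. What is shaped like the done_1 but pink or turquoise is not meant. Leave any red or yellow look-alike of the can_c alone.

How it is judged:
By the outcome, as a careful person would: the job done as asked, in the order asked, and still so for the second after the job is handed in, with the robot touching nothing.
Of can_a, can_b, can_c only 2 to 3 are there at a start; the rules pass over those that are not, and their reading is None.
At some moment in a run one of can_a, can_b, can_c may be knocked a few centimetres aside while the robot is not near it.
Once in a run the grip may slacken for a moment while it holds something.
It also fails if it takes over 210 s, if anything falls off the work surface, if the arm or the gripper's body presses on something with over 40 N, if the wrist force passes 120 N, or if a joint passes its speed limit or range.

## Robot

A 7-joint arm with a two-finger parallel gripper is mounted at the origin on the work surface. World frame = base frame: x ahead of the robot, y to its left, z up, the work surface at z = 0. Lengths are in m, angles in rad, forces in N, time in s.
With the tool pointing down it reaches from about 0.4 to 0.85 m from the base axis. Payload 10.4 kg.
Tool frame: the origin (TCP) lies midway between the tips of the shut fingers; the grasp point (between the pads) lies 19 mm behind it (r.grasp_offset is the distance from the TCP to the grasp point, in m); x points along the fingers, y is the direction in which the jaws open and shut, and the axes are right-handed (so a half turn about x gives the same grasp; the last joint's range is limited). The gripper opens to 87 mm and grips with 3 to 60 N. Pads are 19 mm wide; open, the fingers measure 117 mm over their backs; the gripper's body (75 mm by 190 mm) begins 51 mm behind the grasp point.
Start: joints at [-1.249, 0.332, -0.065, 1.46, 0.022, 1.35, -0.088], TCP at [0.211, 0.588, 0.223] pointing down, gripper open.
Joint ranges: [-2.6, 2.6], [-0.5, 2.12], [-1.47, 1.34], [0.16, 2.42], [-1.27, 4.41], [0.06, 2.06], [-2.6, 2.6]. Speed limits (rad/s): [2.22, 2.22, 2.79, 2.79, 3.14, 3.14, 3.14].

## Interface

Orientations are given as a unit quaternion [x, y, z, w].
In Python, from bench import r, vision, close_job gives the robot as it stands. The module is installed in compiled form; this text tells all that it offers.
- The arm moves only by the shell command python3 -m pendant 'ROWS' [OPENING] [FORCE]. ROWS is text: rows parted by semicolons, each of 6 numbers parted by spaces: the shift along the tool's x, y, z in units of 0.25 m (1.0 is 0.25 m), then the turn, a rotation vector about the tool's x, y, z in units of 1.5 rad (1.0 is 1.5 rad). A call has 1 to 8 rows; each row is the pose to reach, as a shift and turn from the pose commanded when the call began, along the tool's axes at that moment; what a row does not reach only later rows make up. A row lasts 1/10 s, in which the tool goes at most 50 mm and 8.59 degrees, less where a joint would pass 70% of its speed; a pose out of reach is approached as far as the arm can. A call with a number of a shift or a turn outside -1 to 1 is refused whole. A call with a gripper value outside its range is refused whole. OPENING is the gripper command: -1 is shut, 1 is fully open, values between are in proportion, set as the call begins (- or left out, the last holds). The fingers move at their own pace and stop on an object; FORCE is the grip in N (left out, the last holds). Time passes only in rows, so rows that repeat a pose let the fingers close. It gives the time, the measured TCP pose, the force and the opening at its end, in the units of the state.
- r.read_state(): the state, without advancing time (a new reading comes with each control period).
- vision.camera(name): name is "scene" or "side" or "wrist"; returns (picture, depth): 400x640x3 uint8, blue, green, red; 400x640 float32, m along the optical axis (not along the pixel's ray), 0 where there is no reading.
- vision.get_calibration(name): a dict with "camera_matrix" (3x3 intrinsics, pixels), "rvec" (rotation vector, rad) and "tvec" (3), from world to camera coordinates, as OpenCV has them. Camera axes: x right, y down, z forward; pixel columns grow to the right and rows downward; lengths in m; the calibration is good to about 2 mm. A picture is of the moment at which its call begins: read the wrist's pose just before it. get_calibration takes no time and is no camera call; for the wrist camera it gives the pose at the moment of the call.
- close_job(): hands the job in, once; it reports no verdict.
The state is a dict: "time": time; "joint_positions": joint angles; "joint_vel": joint speeds; "joint_torque": joint torques, N m; "ee_pos": TCP position; "eef_rot": TCP orientation; "ft_force": force on the tool from outside, world axes, zero at the start; "torque": the same for the moment, N m; "width": finger opening in m.
Only numpy, scipy, OpenCV 4.12 (cv2) and the standard library are available. Lean on these libraries where they do the work, as an engineer would, in place of code of your own. Each camera call takes 0.05 s, during which the arm holds its last target. There are 200 camera calls.

## Working session

There is one attempt and no reset: what is moved stays moved. The work goes in short steps, Python scripts to look and compute and a shell command to move; the robot and the scene stay as the last step left them, time stands still between calls to the robot, and variables do not carry over. Pictures are saved under pics/ and viewed, about 12 in all and at most 16, crops included, and the job is handed in when it is done.

```bash
mkdir -p pics; python3 - <<'E'
from bench import r,vision
import cv2,numpy as np
for n in ("scene","side"):
    im,d=vision.camera(n); cv2.imwrite(f"pics/{n}0.png",im); np.save(f"{n}0.npy",d)
    c=vision.get_calibration(n); R=cv2.Rodrigues(c["rvec"])[0]; print(n,(-R.T@np.ravel(c["tvec"])).round(3),R[2].round(2),np.diag(c["camera_matrix"]))
s=r.read_state(); print(s["time"],s["ee_pos"],s["eef_rot"],s["width"],r.grasp_offset)
E
```

```text
scene [1.311 0.409 0.94 ] [-0.61 -0.35 -0.71] [433.60490066 433.60490066   1.        ]
side [ 0.129 -0.746  0.904] [ 0.34  0.63 -0.7 ] [415.68748489 415.68748489   1.        ]
0.1 [0.2111529  0.58788758 0.22182547] [ 0.12085021  0.69667674 -0.1217467   0.69657339] 0.08681622699139646 0.0187
```

View pics/scene0.png

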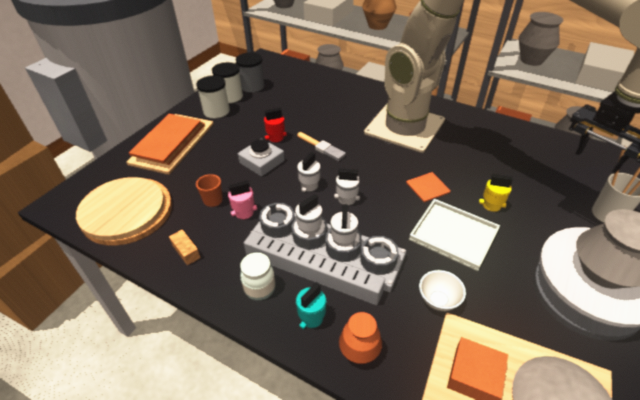

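View pics/side0.png

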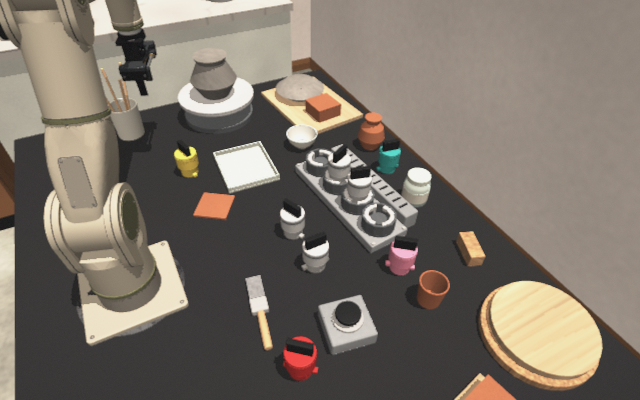

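```bash
cat > h.py <<'E'
import cv2,numpy as np
from bench import r,vision
from scipy.spatial.transform import Rotation as Ro
def cloud(n,im=None,d=None,c=None):
    c=c or vision.get_calibration(n)
    if im is None: im,d=vision.camera(n)
    R=cv2.Rodrigues(c["rvec"])[0];t=np.ravel(c["tvec"]);K=c["camera_matrix"]
    v,u=np.mgrid[:d.shape[0],:d.shape[1]]
    p=np.stack([(u-K[0,2])/K[0,0]*d,(v-K[1,2])/K[1,1]*d,d],-1)
    w=(p-t)@R; w[d<=0]=np.nan
    return im,w
def clusters(mask,w,amin=15):
    n,l,s,_=cv2.connectedComponentsWithStats(mask.astype(np.uint8))
    for i in range(1,n):
        if s[i,4]>=amin:
            P=w[l==i]; yield i,np.median(np.argwhere(l==i),0)[::-1],P
def rect(P):
    (c,s,a)=cv2.minAreaRect((P[:,:2]*1000).astype(np.float32))
    if s[0]<s[1]: a+=90
    return np.round(c,1),np.round(sorted(s),1),round((a+90)%180-90,1)
def state():
    s=r.read_state(); R=Ro.from_quat(s["eef_rot"]).as_matrix()
    return s,R
E
python3 - <<'E'
from h import *
for n in ("scene","side"):
    im,w=cloud(n,cv2.imread(f"pics/{n}0.png"),np.load(f"{n}0.npy"))
    x,y,z=np.moveaxis(w,-1,0); ok=(x>.3)&(x<.95)&(abs(y)<.6)
    dark=im.max(2)<70
    for nm,m in (("fresh bars",ok&dark&(z>.09)&(z<.125)),("done bars",ok&dark&(z>.145)&(z<.18)),
      ("top 0.066-.078",ok&(z>.066)&(z<.0785)),("tray/box",ok&(im.min(2)>120)&(z>-.01)&(z<.03)),("greybox",ok&(z>.038)&(z<.05))):
        print(n,nm)
        for i,c,P in clusters(m,w,25 if 'bars' in nm else 120):
            top=P[P[:,2]>np.percentile(P[:,2],90)-.006] if 'bars' in nm else P
            print("  ",c,len(P),"z",np.percentile(P[:,2],[5,50,95]).round(3),"mean",P.mean(0)[:2].round(3),*rect(top))
E
```

```text
scene fresh bars
   [268. 114.] 47 z [0.092 0.107 0.119] mean [ 0.308 -0.386] [ 306.7 -387.7] [12.8 19.8] -47.2
   [308.5 160. ] 130 z [0.092 0.111 0.118] mean [ 0.454 -0.137] [ 451.1 -139.9] [14.8 56.4] -0.3
   [348. 173.] 173 z [0.093 0.11  0.118] mean [ 0.449 -0.007] [446.7  -8.1] [18.2 54.2] -70.8
   [239. 187.] 191 z [0.092 0.109 0.118] mean [ 0.651 -0.247] [ 648.2 -250.2] [18.5 55.8] -37.5
   [311. 294.] 230 z [0.093 0.113 0.118] mean [0.856 0.112] [852.9 109.1] [14.  54.8] -9.0
scene done bars
   [308. 203.] 203 z [0.148 0.165 0.171] mean [ 0.657 -0.013] [654.9 -15. ] [16.4 55.1] -16.7
   [344. 213.] 89 z [0.151 0.17  0.172] mean [0.65  0.086] [648.2  85. ] [12.4 53.2] 27.5
scene top 0.066-.078
   [260. 145.] 186 z [0.069 0.075 0.078] mean [ 0.432 -0.338] [ 429.8 -340.1] [56.6 59.3] 39.4
   [208. 182.] 163 z [0.067 0.073 0.077] mean [ 0.654 -0.367] [ 654.6 -366.1] [69.2 74.9] 67.4
   [290.5 224. ] 818 z [0.068 0.072 0.075] mean [ 0.667 -0.065] [660.4 -64.9] [ 97. 195.] -87.0
   [367. 247.] 947 z [0.068 0.072 0.075] mean [0.649 0.146] [640.5 133.1] [ 98.  194.4] -85.2
   [258. 
[... 2697 characters left out ...]
70.9 237.5] 85.9
   [316. 185.] 171 z [0.025 0.028 0.03 ] mean [0.588 0.119] [595.3 144.8] [ 49.4 244.4] 89.9
   [367. 230.] 386 z [0.025 0.028 0.03 ] mean [ 0.634 -0.119] [659.7 -73.1] [130.3 208.1] -85.0
   [492. 337.] 403 z [0.017 0.02  0.023] mean [ 0.723 -0.519] [ 744.7 -500.4] [ 65.2 211.2] 54.1
side greybox
   [302. 131.] 175 z [0.039 0.045 0.049] mean [0.659 0.362] [656.3 358. ] [108.2 108.5] -62.3
   [472. 244.] 324 z [0.038 0.04  0.042] mean [ 0.849 -0.302] [ 848.6 -301.2] [41.5 91.9] 68.5
   [532. 315.] 4418 z [0.038 0.04  0.042] mean [ 0.826 -0.534] [ 830.8 -520.8] [158.4 238.5] -0.1
   [346. 326.] 1360 z [0.041 0.045 0.048] mean [ 0.424 -0.353] [ 430.4 -343.9] [110.8 111.5] 79.0
```

```bash
cat >> h.py <<'E'
def Rt(a):
    c,s=np.cos(np.radians(a)),np.sin(np.radians(a)); return np.array([[0,c,s],[0,s,-c],[-1.,0,0]])
def pose():
    s,R=state(); return s["ee_pos"],np.degrees(np.arctan2(R[1,1],R[0,1])),R,s
def plan(wps,start=None):
    "wps: (x,y,z,jaw angle deg); prints the row to type per waypoint"
    if start is None:
        p,a,R,s=pose(); print("now",np.round(p,4),"jaw",round(a,1),"tilt",round(np.degrees(np.arccos(min(1,-R[2,0]))),2),"j",np.round(s["joint_positions"],2),"t",round(s["time"],1))
    else: p=np.array(start[:3]);a=start[3];R=Rt(a)
    for x,y,z,b in wps:
        T=Rt(b); q=np.array([x,y,z]); dl=R.T@(q-p)/.25; rv=Ro.from_matrix(R.T@T).as_rotvec()/1.5
        print("row",dl.round(3),rv.round(3),"rows>=",int(np.ceil(max(np.linalg.norm(q-p)/.05,np.linalg.norm(rv)/.1))))
        p,R=q,T
E
python3 - <<'E'
from h import *
p,a,R,s=pose(); print(a)
plan([(.40,.42,.33,a),(.52,.22,.33,a),(.56,.03,.33,a)])
c=vision.get_calibration("wrist");Rc=cv2.Rodrigues(c["rvec"])[0];o=-Rc.T@np.ravel(c["tvec"]); print("cam in tool",R.T@(o-p),"fwd",R.T@Rc[2],"K",c["camera_matrix"][0,0])
E
```

```text
70.24503006058993
now [0.2112 0.5879 0.2218] jaw 70.2 tilt 0.07 j [-1.25  0.33 -0.06  1.46  0.02  1.35 -0.09] t 0.1
row [-0.432 -0.377  0.938] [0.    0.    0.001] rows>= 6
row [ 0.    -0.591  0.722] [0. 0. 0.] rows>= 5
row [ 0.    -0.661  0.407] [0. 0. 0.] rows>= 4
cam in tool [-0.16340636  0.00089588 -0.07893857] fwd [ 9.58132226e-01 -5.48527164e-04  2.86325579e-01] K 345.34857122197633
```

```bash
python3 -m pendant '-0.48 -0.38 0.94 0 0 0;-0.48 -0.38 0.94 0 0 0;-0.48 -0.38 0.94 0 0 0;-0.48 -0.38 0.94 0 0 0;-0.48 -0.38 0.94 0 0 0;-0.48 -0.38 0.94 0 0 0;-0.48 -0.38 0.94 0 0 0;-0.48 -0.38 0.94 0 0 0' 0 40
python3 -m pendant '0 -0.59 0.72 0 0 0;0 -0.59 0.72 0 0 0;0 -0.59 0.72 0 0 0;0 -0.59 0.72 0 0 0;0 -0.59 0.72 0 0 0;0 -0.59 0.72 0 0 0;0 -0.59 0.72 0 0 0;0 -0.59 0.72 0 0 0'
python3 - <<'E'
from h import *
plan([(.52,.07,.35,90)])
E
```

```text
time: 0.9
ee_pos: [0.4004, 0.4192, 0.3423]
eef_rot: [0.122, 0.697, -0.122, 0.696]
ft_force: [-1.6, 1.0, -0.8]
width: 0.0444
time: 1.7
ee_pos: [0.5187, 0.222, 0.3418]
eef_rot: [0.12, 0.697, -0.12, 0.696]
ft_force: [0.7, 0.2, -0.4]
width: 0.0432
now [0.5187 0.222  0.3418] jaw 70.4 tilt 0.08 j [-0.7   0.16  0.25  1.43 -0.04  1.55  0.78] t 1.7
row [-0.033 -0.571  0.209] [-0.228 -0.001  0.   ] rows>= 4
```

```bash
python3 -m pendant '-0.03 -0.57 0.21 -0.23 0 0;-0.03 -0.57 0.21 -0.23 0 0;-0.03 -0.57 0.21 -0.23 0 0;-0.03 -0.57 0.21 -0.23 0 0;-0.03 -0.57 0.21 -0.23 0 0;-0.03 -0.57 0.21 -0.23 0 0;-0.03 -0.57 0.21 -0.23 0 0;-0.03 -0.57 0.21 -0.23 0 0'
python3 - <<'E'
from h import *
plan([])
im,w=cloud("wrist"); cv2.imwrite("pics/w1.png",im)
x,y,z=np.moveaxis(w,-1,0); ok=(x>.3)&(x<.95)&(abs(y)<.6)
dark=im.max(2)<70
for nm,m in (("fresh bars",ok&dark&(z>.108)&(z<.122)),("done bars",ok&dark&(z>.16)&(z<.178)),("tray",ok&(im.min(2)>120)&(z>.018)&(z<.026)),("tray fl",ok&(im.min(2)>120)&(z>0.002)&(z<.008)),("lips",ok&(z>.066)&(z<.078))):
    for i,c,P in clusters(m,w,60):
        print(nm,c,len(P),"z",np.percentile(P[:,2],[5,50,95]).round(3),"mean",P.mean(0)[:2].round(3),*rect(P))
E
```

```text
time: 2.5
ee_pos: [0.521, 0.0696, 0.3497]
eef_rot: [-0.001, 0.707, 0.001, 0.707]
ft_force: [-0.4, -0.6, 0.1]
width: 0.0437
now [0.521  0.0696 0.3497] jaw 90.2 tilt 0.04 j [-0.53  0.07  0.33  1.52 -0.02  1.56  1.37] t 2.5
fresh bars [125.  99.] 734 z [0.11  0.117 0.118] mean [ 0.448 -0.139] [ 449.9 -140.5] [14.5 54.5] 0.1
fresh bars [255.5 100.5] 118 z [0.11  0.116 0.118] mean [ 0.447 -0.   ] [446.2  -8.3] [13.2 55.2] -67.3
fresh bars [ 65. 262.] 525 z [0.11  0.117 0.118] mean [ 0.646 -0.247] [ 648.2 -249.4] [14.2 56.4] -39.1
done bars [320. 270.] 290 z [0.162 0.171 0.172] mean [0.627 0.077] [632.2  77.8] [13.6 28.8] 25.6
tray [515.  72.] 2067 z [0.021 0.023 0.024] mean [0.42  0.331] [426.1 325.6] [169.9 201.1] 86.4
tray [525. 237.] 321 z [0.019 0.022 0.026] mean [0.647 0.391] [643.3 386.3] [28.  73.1] 23.4
tray fl [501.  80.] 15951 z [0.004 0.006 0.007] mean [0.422 0.328] [426.1 328.8] [160.9 187.3] 86.6
tray fl [499. 236.] 557 z [0.005 0.006 0.008] mean [0.654 0.361] [654.8 360.4] [41.9 44.7] 88.5
lips [167.  99.] 211 z [0.067 0.074 0.078] mean [ 0.448 -0.115] [ 449.1 -121.1] [29.4 67.6] 2.9
lips [ 1. 89.] 108 z [0.067 0.069 0.073] mean [ 0.435 -0.314] [ 435.5 -314.3] [ 7.  33.5] -12.5
lips [400. 222.] 1135 z [0.069 0.073 0.074] mean [0.61  0.186] [616.  188.4] [56.5 96.8] 75.0
lips [324. 229.] 1258 z [0.069 0.073 0.074] mean [0.622 0.083] [633.2  82.1] [73.2 95.7] -85.3
lips [264. 236.] 1219 z [0.069 0.073 0.074] mean [ 0.634 -0.006] [642.1 -11. ] [71.7 95.8] 65.6
lips [101. 236.] 278 z [0.067 0.074 0.078] mean [ 0.631 -0.228] [ 632.  -232.3] [22.4 62.3] 42.1
lips [184. 237.] 866 z [0.068 0.073 0.074] mean [ 0.631 -0.111] [ 632.8 -115.8] [35.9 92.2] -89.0
lips [ 16. 237.] 226 z [0.067 0.073 0.077] mean [ 0.631 -0.343] [ 630.4 -345.5] [ 9.7 43.9] 47.8
lips [403. 263.] 194 z [0.068 0.073 0.074] mean [0.669 0.194] [672.  193.4] [22.9 27.4] -73.1
```

View pics/w1.png

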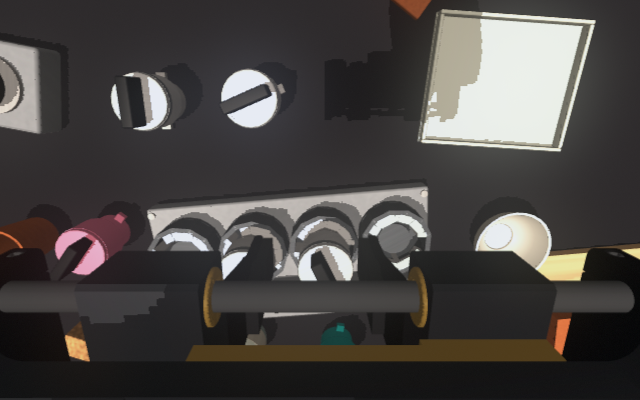

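```bash
python3 -m pendant '0 -0.16 0.68 0 0 0;0 -0.16 0.68 0 0 0;0 -0.16 0.68 0 0 0;0 -0.16 0.68 0 0 0;0 -0.16 0.68 0 0 0;0 -0.16 0.68 0 0 0;0 -0.16 0.68 0 0 0'
python3 - <<'E'
from h import *
plan([])
im,w=cloud("wrist"); cv2.imwrite("pics/w2.png",im)
x,y,z=np.moveaxis(w,-1,0); ok=(x>.5)&(x<.8)&(abs(y)<.3)
dark=im.max(2)<70
for nm,m in (("done bars",ok&dark&(z>.165)&(z<.176)),("lips",ok&(z>.068)&(z<.078)),("bodytop",ok&(z>.13)&(z<.14))):
    for i,c,P in clusters(m,w,100):
        print(nm,c,len(P),"z",np.percentile(P[:,2],[5,50,95]).round(3),"mean",P.mean(0)[:2].round(3),*rect(P))
        if nm!="done bars": print("   circ",np.round(cv2.minEnclosingCircle((P[:,:2]*1000).astype(np.float32))[0],1))
E
```

```text
time: 3.25
ee_pos: [0.6905, 0.0286, 0.3506]
eef_rot: [-0.0, 0.707, 0.001, 0.707]
ft_force: [-0.8, -0.6, -0.4]
width: 0.0438
now [0.6905 0.0286 0.3506] jaw 90.1 tilt 0.05 j [-0.35  0.48  0.41  1.04 -0.19  1.66  1.57] t 3.2
done bars [365. 121.] 504 z [0.169 0.171 0.172] mean [0.636 0.078] [640.2  80.1] [12.8 44.5] 25.9
lips [439. 110.] 2695 z [0.071 0.073 0.074] mean [0.634 0.183] [635.8 182.9] [93.3 94.7] -90.0
   circ [636.  183.1]
lips [342. 102.] 1294 z [0.072 0.073 0.075] mean [0.632 0.069] [642.   79.2] [84.2 94.2] -35.3
   circ [644.8  83. ]
lips [297. 111.] 1319 z [0.072 0.073 0.075] mean [ 0.639 -0.002] [650.2 -12.4] [83.6 93.5] 42.7
   circ [654.  -16.4]
lips [115. 122.] 240 z [0.07  0.074 0.078] mean [ 0.644 -0.223] [ 645.9 -229.1] [28.2 67.3] 7.2
   circ [ 647.7 -243. ]
lips [200. 135.] 2588 z [0.071 0.073 0.075] mean [ 0.661 -0.116] [ 662.8 -115.7] [94.1 94.5] -64.4
   circ [ 662.7 -115.8]
bodytop [360. 126.] 2270 z [0.135 0.137 0.138] mean [0.643 0.081] [644.1  82.4] [66.3 68.3] -57.6
   circ [645.   83.2]
bodytop [279. 134.] 2232 z [0.135 0.137 0.138] mean [ 0.652 -0.015] [652.9 -16. ] [67.  68.7] 62.0
   circ [653.9 -16.3]
```

View pics/w2.png

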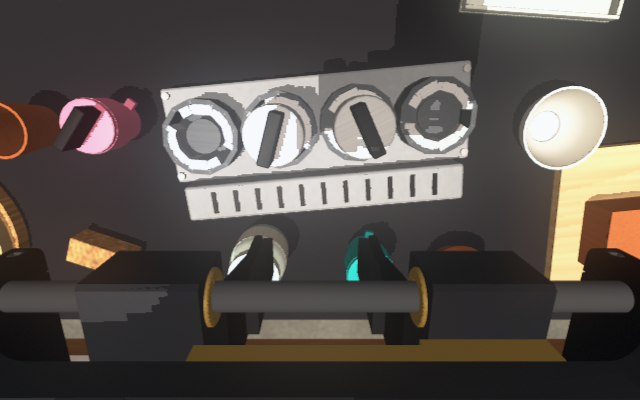

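```bash
python3 - <<'E'
from h import *
im,w=cloud("wrist"); x,y,z=np.moveaxis(w,-1,0)
for i,c,P in clusters((x>.6)&(x<.7)&(y>-.06)&(y<.12)&(z>.165)&(z<.176),w,100): print(c,len(P),*rect(P),P.mean(0).round(4))
plan([(.645,.083,.30,13),(.645,.083,.22,-64),(.645,.083,.142,-64)])
E
```

```text
[369. 130.] 832 [645.1  83.2] [14.1 56.2] 25.8 [0.6443 0.0826 0.1709]
[269. 138.] 811 [653.9 -16.3] [14.2 55.8] -15.7 [ 0.6531 -0.0157  0.171 ]
now [0.6904 0.0286 0.3511] jaw 90.1 tilt 0.09 j [-0.35  0.48  0.41  1.04 -0.19  1.66  1.57] t 3.4
row [ 0.204  0.218 -0.182] [ 0.897  0.    -0.001] rows>= 9
row [0.32 0.   0.  ] [0.896 0.    0.   ] rows>= 9
row [0.312 0.    0.   ] [0. 0. 0.] rows>= 2
```

```bash
python3 -m pendant '0.2 0.22 -0.18 0.6 0 0;0.2 0.22 -0.18 0.6 0 0;0.2 0.22 -0.18 0.6 0 0;0.2 0.22 -0.18 0.6 0 0;0.2 0.22 -0.18 0.6 0 0;0.2 0.22 -0.18 0.6 0 0;0.2 0.22 -0.18 0.6 0 0'
python3 -m pendant '0 0 0 0.6 0 0;0 0 0 0.6 0 0;0 0 0 0.6 0 0;0 0 0 0.6 0 0;0 0 0 0.6 0 0;0 0 0 0.6 0 0;0 0 0 0.6 0 0'
python3 -m pendant '0.28 0 0 0.595 0 0;0.28 0 0 0.595 0 0;0.28 0 0 0.595 0 0;0.28 0 0 0.595 0 0;0.28 0 0 0.595 0 0;0.28 0 0 0.595 0 0;0.28 0 0 0.595 0 0'
python3 - <<'E'
from h import *
plan([(.645,.083,.142,-64)])
E
```

```text
time: 4.05
ee_pos: [0.6456, 0.0835, 0.3008]
eef_rot: [0.309, 0.636, -0.308, 0.637]
ft_force: [-0.7, -0.5, -0.4]
width: 0.0432
time: 4.75
ee_pos: [0.6458, 0.0832, 0.3004]
eef_rot: [0.554, 0.44, -0.553, 0.44]
ft_force: [-0.5, 0.0, -0.2]
width: 0.0438
time: 5.45
ee_pos: [0.6459, 0.0832, 0.2301]
eef_rot: [0.689, 0.159, -0.689, 0.159]
ft_force: [-0.3, 0.3, -0.5]
width: 0.0437
now [0.6459 0.0832 0.2301] jaw -64.0 tilt 0.02 j [-0.79  0.49  0.84  1.41 -0.36  1.4  -1.06] t 5.5
row [ 0.352 -0.001  0.004] [ 0. -0.  0.] rows>= 2
```

```bash
python3 -m pendant '0.1 0 0 0 0 0;0.2 0 0 0 0 0;0.28 0 0 0 0 0;0.33 0 0 0 0 0;0.352 0 0.004 0 0 0;0.352 0 0.004 0 0 0'
python3 -m pendant '0 0 0 0 0 0;0 0 0 0 0 0;0 0 0 0 0 0;0 0 0 0 0 0;0 0 0 0 0 0;0 0 0 0 0 0' -1 40
python3 - <<'E'
from h import *
plan([])
s=r.read_state(); print(s["ft_force"],s["torque"],s["width"])
E
```

```text
time: 6.05
ee_pos: [0.645, 0.0824, 0.1419]
eef_rot: [-0.689, -0.159, 0.689, -0.158]
ft_force: [-0.1, -0.2, -0.0]
width: 0.0438
time: 6.65
ee_pos: [0.6454, 0.0824, 0.1423]
eef_rot: [0.69, 0.157, -0.689, 0.158]
ft_force: [0.4, -0.2, 1.5]
width: 0.0138
now [0.6454 0.0824 0.1423] jaw -64.3 tilt 0.03 j [-0.77  0.55  0.81  1.52 -0.41  1.25 -1.03] t 6.7
[ 0.39056531 -0.16503629  1.53973596] [-0.2298718   0.06123778 -0.03563508] 0.013823454011510897
```

```bash
python3 -m pendant '0.012 0 0 0 0 0;0.024 0 0 0 0 0;0.036 0 0 0 0 0;0.04 0 0 0 0 0;0.04 0 0 0 0 0;0.04 0 0 0 0 0' - 50
```

```text
time: 7.25
ee_pos: [0.6456, 0.0823, 0.133]
eef_rot: [0.69, 0.158, -0.689, 0.157]
ft_force: [-2.3, -0.6, 8.7]
width: 0.0132
```

```bash
python3 -m pendant '0 0 0 -0.08 0 0;0 0 0 -0.18 0 0;0 0 0 -0.28 0 0;0 0 0 -0.38 0 0;0 0 0 -0.48 0 0;0 0 0 -0.58 0 0;0 0 0 -0.68 0 0;0 0 0 -0.7 0 0'
python3 -m pendant '0 0 0 0 0 0'
python3 - <<'E'
from h import *
plan([]);print(r.read_state()["torque"])
E
```

```text
time: 8.05
ee_pos: [0.6461, 0.0827, 0.1334]
eef_rot: [0.517, 0.483, -0.515, 0.484]
ft_force: [-0.5, -0.2, 8.6]
width: 0.0136
time: 8.15
ee_pos: [0.6461, 0.0826, 0.1334]
eef_rot: [0.518, 0.482, -0.516, 0.482]
ft_force: [0.1, -0.0, 8.6]
width: 0.0133
now [0.6461 0.0826 0.1334] jaw -4.0 tilt 0.15 j [-0.63  0.49  0.58  1.53 -0.28  1.21 -0.07] t 8.2
[-0.0564094   0.14002868  0.04967759]
```

```bash
python3 -m pendant '-0.03 0 0 0 0 0;-0.06 0 0 0 0 0;-0.1 0 0 0 0 0;-0.14 0 0 0 0 0'
python3 -m pendant '-0.05 0 0 0 0 0;-0.1 0 0 0 0 0;-0.16 0 0 0 0 0;-0.2 0 0 0 0 0'
python3 - <<'E'
from h import *
plan([(.50,.20,.215,-4),(.429,.372,.215,-4),(.429,.372,.097,-4)])
im,w=cloud("side"); cv2.imwrite("pics/s2.png",im[60:300,150:520])
E
```

```text
time: 8.55
ee_pos: [0.6445, 0.0825, 0.1668]
eef_rot: [-0.517, -0.482, 0.518, -0.481]
ft_force: [-0.7, 0.7, -2.4]
width: 0.014
time: 8.95
ee_pos: [0.6456, 0.0825, 0.2189]
eef_rot: [0.518, 0.482, -0.517, 0.482]
ft_force: [0.6, 0.4, -2.5]
width: 0.0137
now [0.6456 0.0825 0.2189] jaw -4.1 tilt 0.08 j [-0.64  0.43  0.61  1.42 -0.25  1.36 -0.09] t 8.9
row [ 0.015 -0.614 -0.427] [-0.001 -0.    -0.001] rows>= 4
row [ 0.    -0.331 -0.667] [0. 0. 0.] rows>= 4
row [0.472 0.    0.   ] [0. 0. 0.] rows>= 3
```

View pics/s2.png

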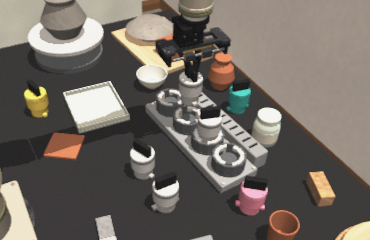

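```bash
python3 -m pendant '0 -0.15 -0.1 0 0 0;0 -0.3 -0.2 0 0 0;0 -0.45 -0.31 0 0 0;0 -0.58 -0.4 0 0 0;0 -0.61 -0.43 0 0 0;0 -0.61 -0.43 0 0 0'
python3 -m pendant '0.05 -0.08 -0.17 0 0 0;0.12 -0.16 -0.33 0 0 0;0.2 -0.25 -0.5 0 0 0;0.25 -0.31 -0.63 0 0 0;0.25 -0.33 -0.667 0 0 0;0.25 -0.33 -0.667 0 0 0'
python3 - <<'E'
from h import *
plan([(.429,.372,.098,-4)]); print(r.read_state()["width"])
E
```

```text
time: 9.6
ee_pos: [0.4997, 0.2023, 0.2173]
eef_rot: [0.517, 0.483, -0.516, 0.482]
ft_force: [-0.2, 0.0, -3.3]
width: 0.0139
time: 10.2
ee_pos: [0.4308, 0.3733, 0.154]
eef_rot: [-0.517, -0.482, 0.518, -0.482]
ft_force: [1.0, -0.5, -3.0]
width: 0.0136
now [0.4308 0.3733 0.154 ] jaw -4.0 tilt 0.06 j [-1.15  0.27  0.42  1.72 -0.12  1.18 -0.77] t 10.2
row [ 0.224 -0.007  0.005] [-0.     0.001 -0.   ] rows>= 2
0.013645883445232371
```

```bash
python3 -m pendant '0.1 0 0 0 0 0;0.18 -0.006 0.005 0 0 0;0.21 -0.006 0.005 0 0 0;0.225 -0.006 0.005 0 0 0;0.233 -0.006 0.005 0 0 0;0.233 -0.006 0.005 0 0 0'
python3 -m pendant '0.004 0 0 0 0 0;0.008 0 0 0 0 0;0.008 0 0 0 0 0'
```

```text
time: 10.8
ee_pos: [0.4296, 0.3716, 0.0971]
eef_rot: [0.518, 0.482, -0.517, 0.482]
ft_force: [-0.6, 0.3, -3.6]
width: 0.0138
time: 11.1
ee_pos: [0.4288, 0.3718, 0.0945]
eef_rot: [0.518, 0.482, -0.517, 0.482]
ft_force: [-1.7, 0.2, -2.7]
width: 0.0136
```

```bash
python3 -m pendant '0.004 0 0 0 0 0;0.008 0 0 0 0 0;0.008 0 0 0 0 0'
python3 -m pendant '0 0 0 0 0 0;0 0 0 0 0 0;0 0 0 0 0 0;0 0 0 0 0 0' 0 
python3 -m pendant '-0.1 0 0 0 0 0;-0.3 0 0 0 0 0;-0.5 0 0 0 0 0;-0.6 0 0 0 0 0;-0.6 0 0 0 0 0'
python3 - <<'E'
from h import *
plan([(.55,.15,.25,-54),(.654,-.0163,.23,-105.7),(.654,-.0163,.142,-105.7)])
E
```

```text
time: 11.4
ee_pos: [0.429, 0.3719, 0.0932]
eef_rot: [0.518, 0.482, -0.517, 0.482]
ft_force: [-2.3, -2.2, 5.7]
width: 0.0137
time: 11.8
ee_pos: [0.4289, 0.3717, 0.0923]
eef_rot: [0.518, 0.482, -0.517, 0.482]
ft_force: [-0.2, 0.2, -0.9]
width: 0.0376
time: 12.3
ee_pos: [0.4303, 0.3729, 0.2467]
eef_rot: [0.52, 0.482, -0.515, 0.481]
ft_force: [0.5, 0.8, -0.4]
width: 0.0437
now [0.4303 0.3729 0.2467] jaw -4.1 tilt 0.41 j [-1.17  0.19  0.44  1.61 -0.08  1.35 -0.8 ] t 12.3
row [-0.016  0.541  0.855] [ 0.581 -0.005 -0.001] rows>= 6
row [0.08  0.783 0.054] [0.602 0.    0.   ] rows>= 7
row [0.352 0.    0.   ] [0. 0. 0.] rows>= 2
```

```bash
python3 -m pendant '-0.02 0.54 0.855 0.58 0 0;-0.02 0.54 0.855 0.58 0 0;-0.02 0.54 0.855 0.58 0 0;-0.02 0.54 0.855 0.58 0 0;-0.02 0.54 0.855 0.58 0 0;-0.02 0.54 0.855 0.58 0 0;-0.02 0.54 0.855 0.58 0 0;-0.02 0.54 0.855 0.58 0 0'
python3 -m pendant '0.08 0.78 0.055 0.6 0 0;0.08 0.78 0.055 0.6 0 0;0.08 0.78 0.055 0.6 0 0;0.08 0.78 0.055 0.6 0 0;0.08 0.78 0.055 0.6 0 0;0.08 0.78 0.055 0.6 0 0;0.08 0.78 0.055 0.6 0 0;0.08 0.78 0.055 0.6 0 0'
python3 - <<'E'
from h import *
plan([(.654,-.0163,.142,-105.7)])
E
```

```text
time: 13.1
ee_pos: [0.5475, 0.15, 0.2464]
eef_rot: [-0.671, -0.221, 0.672, -0.22]
ft_force: [0.6, 0.2, -0.8]
width: 0.044
time: 13.9
ee_pos: [0.6517, -0.0151, 0.2267]
eef_rot: [-0.701, 0.092, 0.701, 0.093]
ft_force: [0.7, 0.6, 0.6]
width: 0.0435
now [ 0.6517 -0.0151  0.2267] jaw -105.0 tilt 0.05 j [-0.66  0.51  0.89  1.41 -0.39  1.41 -1.6 ] t 13.9
row [ 0.339  0.002 -0.01 ] [0.008 0.001 0.   ] rows>= 2
```

```bash
python3 -m pendant '0.1 0 0 0.008 0 0;0.2 0 -0.01 0.008 0 0;0.28 0 -0.01 0.008 0 0;0.33 0 -0.01 0.008 0 0;0.339 0.002 -0.01 0.008 0 0;0.339 0.002 -0.01 0.008 0 0'
python3 -m pendant '0 0 0 0 0 0;0 0 0 0 0 0;0 0 0 0 0 0;0 0 0 0 0 0;0 0 0 0 0 0;0 0 0 0 0 0' -1 50
python3 -m pendant '0.012 0 0 0 0 0;0.024 0 0 0 0 0;0.036 0 0 0 0 0;0.04 0 0 0 0 0;0.04 0 0 0 0 0;0.04 0 0 0 0 0'
python3 - <<'E'
from h import *
plan([])
E
```

```text
time: 14.5
ee_pos: [0.6542, -0.0178, 0.1429]
eef_rot: [0.7, -0.099, -0.7, -0.099]
ft_force: [-0.1, -0.2, 0.7]
width: 0.0433
time: 15.1
ee_pos: [0.6543, -0.0178, 0.1428]
eef_rot: [0.7, -0.099, -0.7, -0.1]
ft_force: [-1.2, 1.1, 1.4]
width: 0.0136
time: 15.7
ee_pos: [0.6545, -0.0179, 0.1336]
eef_rot: [0.7, -0.099, -0.7, -0.1]
ft_force: [-2.5, 1.7, 8.4]
width: 0.0136
now [ 0.6545 -0.0179  0.1336] jaw -106.2 tilt 0.08 j [-0.64  0.58  0.85  1.52 -0.45  1.24 -1.58] t 15.7
```

```bash
python3 -m pendant '0 0 0 -0.08 0 0;0 0 0 -0.18 0 0;0 0 0 -0.28 0 0;0 0 0 -0.38 0 0;0 0 0 -0.48 0 0;0 0 0 -0.58 0 0;0 0 0 -0.68 0 0;0 0 0 -0.7 0 0'
python3 -m pendant '0 0 0 0 0 0'
python3 - <<'E'
from h import *
plan([]);print(r.read_state()["torque"])
E
python3 -m pendant '-0.03 0 0 0 0 0;-0.06 0 0 0 0 0;-0.1 0 0 0 0 0;-0.14 0 0 0 0 0'
python3 -m pendant '-0.05 0 0 0 0 0;-0.1 0 0 0 0 0;-0.16 0 0 0 0 0;-0.2 0 0 0 0 0;-0.2 0 0 0 0 0'
python3 - <<'E'
from h import *
plan([(.52,.10,.22,-46),(.423,.281,.157,-46),(.423,.281,.095,-46)])
E
```

```text
time: 16.5
ee_pos: [0.6552, -0.0183, 0.1341]
eef_rot: [0.656, 0.266, -0.654, 0.267]
ft_force: [0.4, 1.2, 8.9]
width: 0.0139
time: 16.6
ee_pos: [0.6552, -0.0184, 0.1341]
eef_rot: [0.657, 0.265, -0.655, 0.265]
ft_force: [-0.4, 0.5, 9.1]
width: 0.0136
now [ 0.6552 -0.0184  0.1341] jaw -46.0 tilt 0.18 j [-0.5   0.51  0.63  1.52 -0.32  1.21 -0.62] t 16.6
[-0.06181016  0.10973757  0.02776798]
time: 17.0
ee_pos: [0.6535, -0.0181, 0.1674]
eef_rot: [-0.655, -0.265, 0.656, -0.264]
ft_force: [-0.4, 0.5, -2.7]
width: 0.0135
time: 17.5
ee_pos: [0.6549, -0.0182, 0.2196]
eef_rot: [0.657, 0.264, -0.655, 0.265]
ft_force: [0.1, -0.8, -2.1]
width: 0.0137
now [ 0.6549 -0.0182  0.2196] jaw -46.0 tilt 0.16 j [-0.51  0.45  0.66  1.41 -0.28  1.37 -0.65] t 17.5
row [-0.003 -0.715  0.06 ] [-0.    -0.002 -0.001] rows>= 4
row [ 0.252 -0.79  -0.224] [0. 0. 0.] rows>= 5
row [0.248 0.    0.   ] [0. 0. 0.] rows>= 2
```

```bash
python3 -m pendant '0 -0.15 0 0 0 0;0 -0.32 0.02 0 0 0;0 -0.5 0.04 0 0 0;0 -0.66 0.06 0 0 0;0 -0.715 0.06 0 0 0;0 -0.715 0.06 0 0 0'
python3 -m pendant '0.04 -0.16 -0.05 0 0 0;0.1 -0.33 -0.1 0 0 0;0.17 -0.5 -0.15 0 0 0;0.22 -0.66 -0.2 0 0 0;0.25 -0.77 -0.22 0 0 0;0.25 -0.79 -0.224 0 0 0;0.25 -0.79 -0.224 0 0 0'
python3 - <<'E'
from h import *
plan([(.423,.281,.095,-46)]); print(r.read_state()["width"])
E
```

```text
time: 18.1
ee_pos: [0.5177, 0.1025, 0.2174]
eef_rot: [-0.655, -0.267, 0.655, -0.265]
ft_force: [0.9, -0.1, -2.5]
width: 0.0136
time: 18.8
ee_pos: [0.4228, 0.2811, 0.1547]
eef_rot: [-0.656, -0.265, 0.656, -0.265]
ft_force: [0.8, 0.2, -2.1]
width: 0.0137
now [0.4228 0.2811 0.1547] jaw -46.0 tilt 0.05 j [-1.09  0.12  0.45  1.88 -0.06  1.16 -1.43] t 18.8
row [ 0.239  0.001 -0.   ] [-0.  0. -0.] rows>= 2
0.013712082338778983
```

```bash
python3 -m pendant '0.1 0 0 0 0 0;0.18 0 0 0 0 0;0.22 0 0 0 0 0;0.235 0 0 0 0 0;0.239 0 0 0 0 0;0.239 0 0 0 0 0'
python3 -m pendant '0.004 0 0 0 0 0;0.008 0 0 0 0 0;0.008 0 0 0 0 0'
```

```text
time: 19.4
ee_pos: [0.4231, 0.2812, 0.096]
eef_rot: [0.656, 0.265, -0.655, 0.264]
ft_force: [0.4, 0.9, -3.0]
width: 0.0139
time: 19.7
ee_pos: [0.4227, 0.2815, 0.0937]
eef_rot: [0.656, 0.265, -0.655, 0.265]
ft_force: [0.6, 0.1, -0.9]
width: 0.0132
```

```bash
python3 -m pendant '0.003 0 0 0 0 0;0.003 0 0 0 0 0' 
python3 -m pendant '0 0 0 0 0 0;0 0 0 0 0 0;0 0 0 0 0 0;0 0 0 0 0 0' 0 
python3 -m pendant '-0.1 0 0 0 0 0;-0.3 0 0 0 0 0;-0.5 0 0 0 0 0;-0.7 0 0 0 0 0;-0.9 0 0 0 0 0;-0.9 0 0 0 0 0'
python3 - <<'E'
from h import *
plan([(.45,.10,.33,-70),(.45,-.075,.33,-90)])
E
```

```text
time: 19.9
ee_pos: [0.4229, 0.2817, 0.0936]
eef_rot: [0.656, 0.265, -0.655, 0.264]
ft_force: [-2.0, -1.4, 8.2]
width: 0.0133
time: 20.3
ee_pos: [0.4224, 0.2812, 0.0925]
eef_rot: [-0.656, -0.265, 0.656, -0.265]
ft_force: [0.3, -0.3, 0.3]
width: 0.0376
time: 20.9
ee_pos: [0.4244, 0.2824, 0.3243]
eef_rot: [0.659, 0.266, -0.652, 0.263]
ft_force: [1.1, 0.2, -0.9]
width: 0.0435
now [0.4244 0.2824 0.3243] jaw -46.1 tilt 0.59 j [-1.12  0.02  0.45  1.62 -0.01  1.5  -1.47] t 20.9
row [-0.028  0.596  0.433] [ 0.279 -0.007  0.002] rows>= 4
row [0.    0.658 0.239] [0.233 0.    0.   ] rows>= 4
```

```bash
python3 -m pendant '-0.03 0.6 0.43 0.28 0 0;-0.03 0.6 0.43 0.28 0 0;-0.03 0.6 0.43 0.28 0 0;-0.03 0.6 0.43 0.28 0 0;-0.03 0.6 0.43 0.28 0 0;-0.03 0.6 0.43 0.28 0 0'
python3 -m pendant '0 0.66 0.24 0.23 0 0;0 0.66 0.24 0.23 0 0;0 0.66 0.24 0.23 0 0;0 0.66 0.24 0.23 0 0;0 0.66 0.24 0.23 0 0;0 0.66 0.24 0.23 0 0'
cat > fresh.py <<'E'
from h import *
import sys
plan([])
im,w=cloud("wrist"); cv2.imwrite(sys.argv[1],im); x,y,z=np.moveaxis(w,-1,0)
for i,c,P in clusters((x>.3)&(x<.6)&(y>-.3)&(y<.15)&(z>.110)&(z<.122),w,80): print(c,len(P),*rect(P),P.mean(0).round(4))
for i,c,P in clusters((x>.3)&(x<.6)&(y>-.3)&(y<.15)&(z>.077)&(z<.086),w,80): print("body",c,len(P),np.round(cv2.minEnclosingCircle((P[:,:2]*1000).astype(np.float32)),1) if 0 else cv2.minEnclosingCircle((P[:,:2]*1000).astype(np.float32)))
E
python3 fresh.py pics/w3.png
```

```text
time: 21.5
ee_pos: [0.4491, 0.0984, 0.3249]
eef_rot: [0.697, 0.122, -0.697, 0.121]
ft_force: [-0.2, 0.6, -0.6]
width: 0.0437
time: 22.1
ee_pos: [0.4491, -0.0755, 0.3248]
eef_rot: [-0.707, -0.001, 0.707, -0.001]
ft_force: [0.8, 0.1, -1.0]
width: 0.0436
now [ 0.4491 -0.0755  0.3248] jaw -89.8 tilt 0.02 j [-0.81 -0.18  0.77  1.74  0.13  1.53 -1.61] t 22.1
[376. 168.] 667 [ 450.9 -142.4] [14.4 54.8] -0.1 [ 0.4515 -0.1418  0.1168]
[257. 172.] 662 [446.4 -10.1] [14.2 55.9] -67.4 [ 0.4471 -0.0108  0.1168]
body [364. 161.] 1704 ((450.1271057128906, -142.351318359375), 34.582122802734375)
body [262. 160.] 1756 ((446.522216796875, -10.288630485534668), 34.474647521972656)
```

View pics/w3.png

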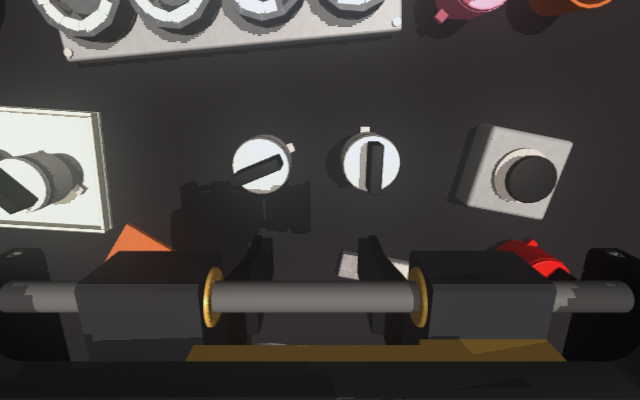

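```bash
python3 - <<'E'
from h import *
plan([(.4505,-.1424,.17,-90),(.4505,-.1424,.088,-90)])
E
```

```text
now [ 0.4491 -0.0749  0.3248] jaw -89.7 tilt 0.03 j [-0.81 -0.18  0.77  1.74  0.13  1.53 -1.61] t 22.1
row [ 0.619  0.27  -0.004] [ 0.003  0.    -0.   ] rows>= 4
row [0.328 0.    0.   ] [0. 0. 0.] rows>= 2
```

```bash
python3 -m pendant '0.62 0.27 -0.005 0.003 0 0;0.62 0.27 -0.005 0.003 0 0;0.62 0.27 -0.005 0.003 0 0;0.62 0.27 -0.005 0.003 0 0;0.62 0.27 -0.005 0.003 0 0;0.62 0.27 -0.005 0.003 0 0'
python3 -m pendant '0.1 0 0 0 0 0;0.2 0 0 0 0 0;0.28 0 0 0 0 0;0.318 0 0 0 0 0;0.328 0 0 0 0 0;0.328 0 0 0 0 0'
python3 -m pendant '0 0 0 0 0 0;0 0 0 0 0 0;0 0 0 0 0 0;0 0 0 0 0 0;0 0 0 0 0 0;0 0 0 0 0 0' -1 50
python3 - <<'E'
from h import *
plan([]);print(r.read_state()["ft_force"])
E
```

```text
time: 22.75
ee_pos: [0.451, -0.1429, 0.1705]
eef_rot: [-0.707, 0.0, 0.707, -0.0]
ft_force: [-0.3, -0.1, -0.3]
width: 0.0436
time: 23.35
ee_pos: [0.4511, -0.144, 0.0889]
eef_rot: [0.707, -0.0, -0.707, -0.001]
ft_force: [0.9, 0.9, 0.1]
width: 0.0437
time: 23.95
ee_pos: [0.4503, -0.1443, 0.088]
eef_rot: [-0.707, 0.001, 0.707, 0.001]
ft_force: [-0.6, 0.7, -0.9]
width: 0.014
now [ 0.4503 -0.1443  0.088 ] jaw -90.1 tilt 0.01 j [-0.69  0.17  0.99  2.05 -0.17  1.   -1.19] t 23.9
[-0.60666089  0.69044524 -0.86571514]
```

```bash
python3 -m pendant '-0.1 0 0 0 0 0;-0.2 0 0 0 0 0;-0.35 0 0 0 0 0;-0.5 0 0 0 0 0;-0.54 0 0 0 0 0;-0.54 0 0 0 0 0'
python3 - <<'E'
from h import *
plan([(.55,-.08,.222,-46),(.6547,-.018,.222,-46)])
E
```

```text
time: 24.55
ee_pos: [0.4509, -0.1444, 0.2237]
eef_rot: [0.708, -0.0, -0.706, -0.001]
ft_force: [-0.2, -0.7, -3.6]
width: 0.0136
now [ 0.4509 -0.1444  0.2237] jaw -90.1 tilt 0.14 j [-0.79 -0.09  0.98  1.88  0.07  1.3  -1.41] t 24.6
row [ 0.008 -0.258 -0.396] [-0.513 -0.002  0.   ] rows>= 6
row [ 0.     0.113 -0.474] [0. 0. 0.] rows>= 3
```

```bash
python3 -m pendant '0 -0.05 -0.08 -0.09 0 0;0 -0.1 -0.16 -0.18 0 0;0 -0.15 -0.24 -0.27 0 0;0 -0.2 -0.31 -0.36 0 0;0 -0.24 -0.36 -0.45 0 0;0 -0.258 -0.396 -0.51 0 0;0 -0.258 -0.396 -0.513 0 0;0 -0.258 -0.396 -0.513 0 0'
python3 -m pendant '0 0.02 -0.1 0 0 0;0 0.05 -0.25 0 0 0;0 0.1 -0.4 0 0 0;0 0.113 -0.474 0 0 0;0 0.113 -0.474 0 0 0;0 0.113 -0.474 0 0 0'
python3 - <<'E'
from h import *
plan([(.6547,-.018,.150,-46)])
im,w=cloud("wrist"); cv2.imwrite("pics/w4.png",im)
E
```

```text
time: 25.35
ee_pos: [0.5484, -0.0809, 0.2214]
eef_rot: [-0.655, -0.264, 0.657, -0.264]
ft_force: [-0.5, -0.3, -2.5]
width: 0.0135
time: 25.95
ee_pos: [0.6536, -0.0194, 0.2224]
eef_rot: [-0.656, -0.264, 0.657, -0.264]
ft_force: [-0.8, -0.4, -3.5]
width: 0.0136
now [ 0.6536 -0.0194  0.2224] jaw -46.2 tilt 0.09 j [-0.64  0.5   0.86  1.41 -0.38  1.4  -0.58] t 25.9
row [ 0.289 -0.001 -0.007] [-0.002  0.001  0.   ] rows>= 2
```

View pics/w4.png

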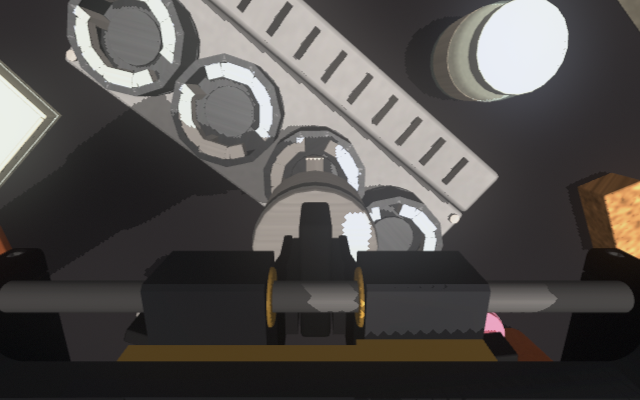

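```bash
python3 -m pendant '0.06 0 -0.007 -0.002 0 0;0.12 0 -0.007 -0.002 0 0;0.18 0 -0.007 -0.002 0 0;0.22 0 -0.007 -0.002 0 0;0.25 0 -0.007 -0.002 0 0;0.28 0 -0.007 -0.002 0 0;0.28 0 -0.007 -0.002 0 0'
```

```text
time: 26.7
ee_pos: [0.6552, -0.0169, 0.152]
eef_rot: [-0.655, -0.266, 0.656, -0.265]
ft_force: [0.8, 0.2, -3.2]
width: 0.0136
```

```bash
python3 -m pendant '0.02 0 0 0 0 0;0.035 0 0 0 0 0;0.05 0 0 0 0 0;0.062 0 0 0 0 0;0.072 0 0 0 0 0;0.078 0 0 0 0 0;0.078 0 0 0 0 0'
python3 - <<'E'
from h import *
plan([]);print(r.read_state()["torque"])
E
```

```text
time: 27.4
ee_pos: [0.6562, -0.017, 0.1345]
eef_rot: [0.656, 0.266, -0.655, 0.266]
ft_force: [-2.6, 0.5, 7.3]
width: 0.0138
now [ 0.6562 -0.017   0.1345] jaw -45.9 tilt 0.09 j [-0.62  0.57  0.82  1.52 -0.43  1.24 -0.54] t 27.4
[-0.0081089   0.7173628   0.03958044]
```

```bash
python3 -m pendant '0.008 0 0 0 0 0;0.008 0 0 0 0 0;0.008 0 0 0 0 0'
python3 -m pendant '0 0 0 0.09 0 0;0 0 0 0.18 0 0;0 0 0 0.27 0 0;0 0 0 0.36 0 0;0 0 0 0.45 0 0;0 0 0 0.54 0 0;0 0 0 0.63 0 0;0 0 0 0.71 0 0'
python3 -m pendant '0 0 0 0.01 0 0;0 0 0 0.01 0 0'
python3 - <<'E'
from h import *
plan([]);print(r.read_state()["torque"])
E
```

```text
time: 27.7
ee_pos: [0.6563, -0.017, 0.1328]
eef_rot: [0.656, 0.266, -0.655, 0.266]
ft_force: [-2.8, 0.2, 9.7]
width: 0.0137
time: 28.5
ee_pos: [0.6566, -0.0167, 0.1329]
eef_rot: [0.7, -0.105, -0.698, -0.106]
ft_force: [-1.2, 1.0, 8.8]
width: 0.0137
time: 28.7
ee_pos: [0.6565, -0.017, 0.1329]
eef_rot: [0.699, -0.109, -0.698, -0.109]
ft_force: [-1.4, 1.2, 8.3]
width: 0.0139
now [ 0.6565 -0.017   0.1329] jaw -107.7 tilt 0.12 j [-0.75  0.68  1.05  1.52 -0.6   1.29 -1.51] t 28.7
[0.09594253 0.68348207 0.11994196]
```

```bash
python3 -m pendant '-0.01 0 0 -0.01 0 0;-0.02 0 0 -0.014 0 0;-0.03 0 0 -0.014 0 0;-0.036 0 0 -0.014 0 0;-0.036 0 0 -0.014 0 0'
python3 -m pendant '-0.01 0 0 0 0 0;-0.01 0 0 0 0 0'
```

```text
time: 29.2
ee_pos: [0.6563, -0.017, 0.1416]
eef_rot: [0.7, -0.101, -0.699, -0.102]
ft_force: [-0.9, -0.0, 4.3]
width: 0.0137
time: 29.4
ee_pos: [0.6561, -0.0169, 0.142]
eef_rot: [0.7, -0.102, -0.699, -0.101]
ft_force: [5.9, -1.1, -10.1]
width: 0.0137
```

```bash
python3 -m pendant '0 0 0 0 0 0;0 0 0 0 0 0;0 0 0 0 0 0;0 0 0 0 0 0' 0 
python3 -m pendant '-0.1 0 0 0 0 0;-0.25 0 0 0 0 0;-0.45 0 0 0 0 0;-0.6 0 0 0 0 0;-0.72 0 0 0 0 0;-0.72 0 0 0 0 0'
python3 - <<'E'
from h import *
plan([(.52,-.06,.32,-55),(.45,-.02,.32,0)])
E
```

```text
time: 29.8
ee_pos: [0.6556, -0.0171, 0.1432]
eef_rot: [0.7, -0.102, -0.7, -0.102]
ft_force: [0.2, -0.4, -0.4]
width: 0.0373
time: 30.4
ee_pos: [0.6567, -0.018, 0.3276]
eef_rot: [0.702, -0.102, -0.698, -0.102]
ft_force: [0.3, 0.1, -0.4]
width: 0.0437
now [ 0.6567 -0.018   0.3276] jaw -106.6 tilt 0.35 j [-0.73  0.57  1.13  1.23 -0.51  1.63 -1.56] t 30.4
row [0.027 0.317 0.477] [-0.6   -0.004 -0.001] rows>= 6
row [ 0.    -0.292  0.138] [-0.64  0.    0.  ] rows>= 7
```

```bash
python3 -m pendant '0.03 0.32 0.48 -0.6 0 0;0.03 0.32 0.48 -0.6 0 0;0.03 0.32 0.48 -0.6 0 0;0.03 0.32 0.48 -0.6 0 0;0.03 0.32 0.48 -0.6 0 0;0.03 0.32 0.48 -0.6 0 0;0.03 0.32 0.48 -0.6 0 0'
python3 -m pendant '0 -0.16 0.23 -0.64 0 0;0 -0.16 0.23 -0.64 0 0;0 -0.16 0.23 -0.64 0 0;0 -0.16 0.23 -0.64 0 0;0 -0.16 0.23 -0.64 0 0;0 -0.16 0.23 -0.64 0 0;0 -0.16 0.23 -0.64 0 0;0 -0.16 0.23 -0.64 0 0'
python3 fresh.py pics/w5.png
python3 - <<'E'
from h import *
plan([(.446,-.01,.17,22.5),(.446,-.01,.088,22.5)])
E
```

```text
time: 31.1
ee_pos: [0.5175, -0.0593, 0.315]
eef_rot: [-0.674, -0.215, 0.674, -0.214]
ft_force: [0.7, -0.2, 0.6]
width: 0.0435
time: 31.9
ee_pos: [0.4475, -0.0597, 0.3149]
eef_rot: [0.498, 0.502, -0.498, 0.501]
ft_force: [0.3, 0.2, -0.1]
width: 0.0436
now [ 0.4475 -0.0597  0.3149] jaw 0.4 tilt 0.07 j [-1.3  -0.42  1.04  1.78  0.36  1.59 -0.29] t 31.9
[314. 124.] 747 [446.6  -9.4] [14.  56.1] -67.4 [ 0.4464 -0.0086  0.117 ]
body [315. 121.] 2157 ((446.5970458984375, -9.23525619506836), 34.396480560302734)
now [ 0.4475 -0.0597  0.3149] jaw 0.4 tilt 0.07 j [-1.3  -0.42  1.04  1.78  0.36  1.59 -0.29] t 31.9
row [ 0.58  -0.004 -0.198] [-0.257 -0.001  0.   ] rows>= 4
row [0.328 0.    0.   ] [0. 0. 0.] rows>= 2
```

```bash
python3 -m pendant '0.58 -0.005 -0.2 -0.257 0 0;0.58 -0.005 -0.2 -0.257 0 0;0.58 -0.005 -0.2 -0.257 0 0;0.58 -0.005 -0.2 -0.257 0 0;0.58 -0.005 -0.2 -0.257 0 0;0.58 -0.005 -0.2 -0.257 0 0;0.58 -0.005 -0.2 -0.257 0 0'
python3 - <<'E'
from h import *
plan([(.4466,-.0096,.088,22.6)])
E
```

```text
time: 32.65
ee_pos: [0.4477, -0.0104, 0.1722]
eef_rot: [0.396, 0.586, -0.395, 0.587]
ft_force: [-0.0, 0.4, 0.2]
width: 0.044
now [ 0.4477 -0.0104  0.1722] jaw 22.0 tilt 0.14 j [-1.51 -0.41  1.24  2.02  0.41  1.29 -0.04] t 32.6
row [ 0.337 -0.004 -0.005] [-0.008  0.    -0.002] rows>= 2
```

```bash
python3 -m pendant '0.1 -0.004 -0.005 -0.008 0 0;0.2 -0.004 -0.005 -0.008 0 0;0.28 -0.004 -0.005 -0.008 0 0;0.325 -0.004 -0.005 -0.008 0 0;0.337 -0.004 -0.005 -0.008 0 0;0.337 -0.004 -0.005 -0.008 0 0'
python3 - <<'E'
from h import *
plan([])
E
```

```text
time: 33.25
ee_pos: [0.4309, -0.0093, 0.0973]
eef_rot: [0.395, 0.584, -0.389, 0.593]
ft_force: [-0.5, 0.6, 0.7]
width: 0.0438
now [ 0.4309 -0.0093  0.0973] jaw 22.7 tilt 0.82 j [-1.6  -0.5   1.34  2.15  0.54  1.16 -0.13] t 33.2
```

```bash
python3 - <<'E'
from h import *
plan([(.46,-.009,.30,22.6),(.62,-.009,.36,22.6)])
E
cat > j.py <<'E'
from h import *
plan([])
E
```

```text
now [ 0.4309 -0.0093  0.0973] jaw 22.7 tilt 0.82 j [-1.6  -0.5   1.34  2.15  0.54  1.16 -0.13] t 33.2
row [-0.809  0.119  0.048] [ 0.001  0.003 -0.009] rows>= 5
row [-0.24   0.591  0.246] [0. 0. 0.] rows>= 4
```

```bash
python3 -m pendant '-0.1 0 0 0 0 0;-0.2 0 0 0 0 0;-0.35 0 0 0 0 0;-0.55 0 0 0 0 0;-0.75 0 0 0 0 0;-0.85 0 0 0 0 0;-0.85 0 0 0 0 0'; python3 j.py
python3 -m pendant '-0.2 0.6 0.25 0 0 0;-0.2 0.6 0.25 0 0 0;-0.2 0.6 0.25 0 0 0;-0.2 0.6 0.25 0 0 0;-0.2 0.6 0.25 0 0 0;-0.2 0.6 0.25 0 0 0;-0.2 0.6 0.25 0 0 0'; python3 j.py
python3 -m pendant '0 0 0 -0.8 0 0;0 0 0 -0.8 0 0;0 0 0 -0.8 0 0;0 0 0 -0.8 0 0;0 0 0 -0.8 0 0;0 0 0 -0.8 0 0;0 0 0 -0.8 0 0;0 0 0 -0.8 0 0'; python3 j.py
python3 -m pendant '0 0 0 -0.7 0 0;0 0 0 -0.7 0 0;0 0 0 -0.7 0 0;0 0 0 -0.7 0 0;0 0 0 -0.7 0 0;0 0 0 -0.7 0 0;0 0 0 -0.7 0 0;0 0 0 -0.7 0 0'; python3 j.py
```

```text
time: 33.95
ee_pos: [0.4292, -0.0086, 0.3132]
eef_rot: [0.396, 0.583, -0.387, 0.594]
ft_force: [-0.2, -0.5, -0.3]
width: 0.0438
now [ 0.4292 -0.0086  0.3132] jaw 22.7 tilt 1.1 j [-1.34 -0.48  0.92  1.84  0.38  1.59 -0.06] t 34.0
time: 34.65
ee_pos: [0.5439, -0.0089, 0.3651]
eef_rot: [0.402, 0.572, -0.381, 0.604]
ft_force: [-0.4, -0.3, -0.1]
width: 0.0436
now [ 0.5439 -0.0089  0.3651] jaw 22.7 tilt 3.08 j [-1.84 -0.5   1.34  1.52  0.52  1.68 -0.05] t 34.6
time: 35.45
ee_pos: [0.5438, -0.0095, 0.3649]
eef_rot: [-0.011, 0.688, 0.01, 0.726]
ft_force: [0.0, -0.8, -0.2]
width: 0.0436
now [ 0.5438 -0.0095  0.3649] jaw 91.7 tilt 3.06 j [-1.84 -0.5   1.34  1.52  0.52  1.68  1.15] t 35.5
time: 36.25
ee_pos: [0.5439, -0.0093, 0.365]
eef_rot: [-0.372, 0.591, 0.352, 0.623]
ft_force: [-0.5, -0.2, 0.4]
width: 0.0436
now [ 0.5439 -0.0093  0.365 ] jaw 151.7 tilt 3.07 j [-1.84 -0.5   1.34  1.52  0.52  1.68  2.2 ] t 36.2
```

```bash
python3 - <<'E'
from h import *
plan([(.52,.18,.33,151),(.40,.38,.30,151)])
E
```

```text
now [ 0.5439 -0.0093  0.365 ] jaw 151.7 tilt 3.07 j [-1.84 -0.5   1.34  1.52  0.52  1.68  2.2 ] t 36.2
row [0.134 0.45  0.618] [0.008 0.017 0.032] rows>= 4
row [0.12  0.808 0.467] [0. 0. 0.] rows>= 5
```

```bash
python3 -m pendant '0.13 0.45 0.62 0 0.017 0.032;0.13 0.45 0.62 0 0.017 0.032;0.13 0.45 0.62 0 0.017 0.032;0.13 0.45 0.62 0 0.017 0.032;0.13 0.45 0.62 0 0.017 0.032;0.13 0.45 0.62 0 0.017 0.032;0.13 0.45 0.62 0 0.017 0.032'; python3 j.py
python3 -m pendant '0.12 0.81 0.47 0 0 0;0.12 0.81 0.47 0 0 0;0.12 0.81 0.47 0 0 0;0.12 0.81 0.47 0 0 0;0.12 0.81 0.47 0 0 0;0.12 0.81 0.47 0 0 0;0.12 0.81 0.47 0 0 0'; python3 j.py
```

```text
time: 36.95
ee_pos: [0.4998, 0.1731, 0.3354]
eef_rot: [-0.363, 0.6, 0.359, 0.615]
ft_force: [-0.8, -0.3, 0.5]
width: 0.0437
now [0.4998 0.1731 0.3354] jaw 151.4 tilt 1.24 j [-2.16 -0.5   1.34  1.59  0.5   1.65  1.84] t 37.0
time: 37.65
ee_pos: [0.3732, 0.369, 0.3057]
eef_rot: [-0.363, 0.598, 0.361, 0.617]
ft_force: [0.0, -0.6, -0.2]
width: 0.0435
now [0.3732 0.369  0.3057] jaw 151.6 tilt 1.59 j [-2.59 -0.5   1.34  1.66  0.51  1.59  1.39] t 37.6
```

```bash
cat > kin.py <<'E'
import numpy as np
from scipy.spatial.transform import Rotation as Ro
from scipy.optimize import least_squares
LO=np.array([-2.6,-.5,-1.47,.16,-1.27,.06,-2.6]);HI=np.array([2.6,2.12,1.34,2.42,4.41,2.06,2.6]);V=.7*np.array([2.22,2.22,2.79,2.79,3.14,3.14,3.14])
D=[([.2112,.5879,.2218],70.2,[-1.25,.33,-.06,1.46,.02,1.35,-.09]),([.5187,.222,.3418],70.4,[-.7,.16,.25,1.43,-.04,1.55,.78]),
([.521,.0696,.3497],90.2,[-.53,.07,.33,1.52,-.02,1.56,1.37]),([.6905,.0286,.3506],90.1,[-.35,.48,.41,1.04,-.19,1.66,1.57]),
([.6459,.0832,.2301],-64,[-.79,.49,.84,1.41,-.36,1.4,-1.06]),([.6461,.0826,.1334],-4,[-.63,.49,.58,1.53,-.28,1.21,-.07]),
([.4308,.3733,.154],-4,[-1.15,.27,.42,1.72,-.12,1.18,-.77]),([.6517,-.0151,.2267],-105,[-.66,.51,.89,1.41,-.39,1.41,-1.6]),
([.4228,.2811,.1547],-46,[-1.09,.12,.45,1.88,-.06,1.16,-1.43]),([.4491,-.0755,.3248],-89.8,[-.81,-.18,.77,1.74,.13,1.53,-1.61]),
([.4503,-.1443,.088],-90.1,[-.69,.17,.99,2.05,-.17,1.,-1.19]),([.6565,-.017,.1329],-107.7,[-.75,.68,1.05,1.52,-.6,1.29,-1.51]),
([.4475,-.0597,.3149],.4,[-1.3,-.42,1.04,1.78,.36,1.59,-.29]),([.4309,-.0093,.0973],22.7,[-1.6,-.5,1.34,2.15,.54,1.16,-.13]),
([.5439,-.0093,.365],151.7,[-1.84,-.5,1.34,1.52,.52,1.68,2.2]),([.3732,.369,.3057],151.6,[-2.59,-.5,1.34,1.66,.51,1.59,1.39])]
def fk(q,L,s):
    d,a,b,c,o1,o2=L; R=Ro.from_euler('z',-q[0]); p=np.array([0,0,d])
    R=R*Ro.from_euler('y',q[1])*Ro.from_euler('z',s[0]*q[2]); p=p+R.apply([o1,0,a])
    R=R*Ro.from_euler('y',q[3])*Ro.from_euler('z',s[1]*q[4]); p=p+R.apply([o2,0,b])
    R=R*Ro.from_euler('y',q[5])*Ro.from_euler('z',s[2]*q[6]); p=p+R.apply([0,0,c])
    return p,R
def fit():
    best=None
    for s in np.array(np.meshgrid([1,-1],[1,-1],[1,-1])).T.reshape(-1,3):
        f=lambda L:np.concatenate([fk(q,L,s)[0]-p for p,_,q in D])
        o=least_squares(f,[.3,.4,.4,.3,0,0])
        if best is None or o.cost<best[0]: best=(o.cost,s,o.x,np.abs(o.fun).max())
    return best
E
python3 - <<'E'
from kin import *
c,s,L,m=fit(); print(c,s,L.round(4),m)
for p,a,q in D[:4]+D[-2:]:
    R=fk(q,L,s)[1].as_matrix(); print(a,R[:,2].round(2),[round(np.degrees(np.arctan2(R[1,k],R[0,k]))) for k in (0,1)])
E
```

```text
0.01141060543149739 [-1 -1 -1] [ 0.9416  0.4301  0.4915  1.0347  0.0094 -0.019 ] 0.04460564079760551
70.2 [ 0.  0. -1.] [-110, 160]
70.4 [ 0.01  0.   -1.  ] [-109, 161]
90.2 [-0. -0. -1.] [-90, 180]
90.1 [-0.01  0.   -1.  ] [-90, 180]
151.7 [ 0.05 -0.01 -1.  ] [-28, -118]
151.6 [ 0.03  0.   -1.  ] [-28, -118]
```

```bash
cat >> kin.py <<'E'
S=-np.ones(3)
def fk(q,L,s=S):
    R=Ro.identity(); p=np.array([0,0,0.]); ax=[('z',-1),('y',1),('z',-1),('y',1),('z',-1),('y',1),('z',-1)]
    O=np.zeros((7,3)); O[0,2]=.333; O[1]=L[:3]; O[3]=L[3:6]; O[5]=L[6:9]; O[0,:2]=L[9:11]; O[2]=[L[11],L[12],0]; O[6,2]=L[13]
    for i,(a,g) in enumerate(ax):
        R=R*Ro.from_euler(a,g*q[i]); p=p+R.apply(O[i])
    return p,R
def fitL():
    f=lambda L:np.concatenate([np.concatenate([fk(q,L)[0]-p for p,_,q in D]),1e-3*L])
    return least_squares(f,[0,0,.4,0,0,.4,0,0,.2,0,0,0,0,.1])
E
python3 - <<'E'
from kin import *
o=fitL(); print(o.x.round(4),np.abs(o.fun[:48]).max(),np.abs(o.fun[:48].reshape(-1,3)).max(1).round(3)); np.save("L.npy",o.x)
E
```

```text
[ 0.0053 -0.011   0.4468  0.     -0.0138  0.492  -0.0021  0.0034  0.2124
 -0.0038 -0.011  -0.0049 -0.0138  0.2123] 0.004490467365030115 [0.002 0.004 0.003 0.003 0.003 0.004 0.001 0.002 0.003 0.003 0.002 0.002
 0.003 0.001 0.003 0.001]
```

```bash
cat >> kin.py <<'E'
try: L=np.load("L.npy")
except Exception: pass
def TR(a):
    # tool rotation in fk frame: approach z down; jaw angle a -> fk x axis at a-180
    c,s=np.cos(np.radians(a-180)),np.sin(np.radians(a-180)); return np.array([[c,s,0],[s,-c,0],[0,0,-1.]])
def jac(q):
    p,R=fk(q,L);J=np.zeros((6,7))
    for i in range(7):
        d=q.copy();d[i]+=1e-5;p2,R2=fk(d,L);J[:3,i]=(p2-p)/1e-5;J[3:,i]=(R2*R.inv()).as_rotvec()/1e-5
    return J,p,R
def go(q,x,y,z,a,rows=8,lam=.02,wt=1.,sub=4):
    "simulate a call toward a pose, least-squares steps with clamped joints"
    q=np.array(q,float); T=Ro.from_matrix(TR(a)); X=np.array([x,y,z])
    for _ in range(rows*sub):
        J,p,R=jac(q); e=np.r_[X-p,(T*R.inv()).as_rotvec()]
        e[:3]*=min(1,.05/sub/max(1e-9,np.linalg.norm(e[:3])));e[3:]*=min(1,.15/sub/max(1e-9,np.linalg.norm(e[3:])))
        free=np.ones(7,bool)
        for _ in range(3):
            W=J[:,free]; dq=np.zeros(7); dq[free]=W.T@np.linalg.solve(W@W.T+lam**2*np.eye(6),e)
            bad=free&((q+dq>HI)|(q+dq<LO))
            if not bad.any(): break
            free&=~bad
        k=min(1,(V*.1/sub/np.maximum(abs(dq),1e-9)).min()); q=np.clip(q+k*dq,LO,HI)
    p,R=fk(q,L); return q,np.linalg.norm(p-X),np.degrees((T*R.inv()).magnitude())
E
python3 - <<'E'
from kin import *
q=[-.73,.57,1.13,1.23,-.51,1.63,-1.56]
for lam in (.001,.05,.1):
    q1,*e=go(q,.5175,-.0593,.315,-55,lam=lam); q2,*f=go(q1,.4475,-.0597,.3149,.4,lam=lam); print(lam,q1.round(2),q2.round(2),f)
    q3,*f=go([-.66,.51,.89,1.41,-.39,1.41,-1.6],.6552,-.0184,.134,-46,lam=lam); print("  expect -.5 .51 .63 1.52 -.32 1.21 -.62:",q3.round(2),f)
    q3,*f=go([-.35,.48,.41,1.04,-.19,1.66,1.57],.6456,.0835,.3,13,lam=lam,rows=10);q3,*f=go(q3,.6459,.0832,.23,-64,lam=lam,rows=10); print("  expect -.79 .49 .84 1.41 -.36 1.4 -1.06:",q3.round(2),f)
print("expect2 -1.3 -.42 1.04 1.78 .36 1.59 -.29")
E
```

```text
0.001 [-1.09  0.07  1.2   1.63 -0.07  1.49 -0.85] [-1.3  -0.42  1.04  1.78  0.36  1.58 -0.29] [np.float64(5.179594976956615e-16), np.float64(3.7153360903357135e-14)]
  expect -.5 .51 .63 1.52 -.32 1.21 -.62: [-0.5   0.52  0.63  1.51 -0.32  1.22 -0.62] [np.float64(1.3329179921125024e-16), np.float64(1.424608041324704e-14)]
  expect -.79 .49 .84 1.41 -.36 1.4 -1.06: [-0.79  0.49  0.85  1.41 -0.36  1.4  -1.06] [np.float64(1.3947004136484323e-16), np.float64(8.856520647402147e-15)]
0.05 [-1.08  0.07  1.18  1.63 -0.07  1.49 -0.85] [-1.28 -0.4   1.03  1.78  0.34  1.58 -0.27] [np.float64(1.6232550569069703e-07), np.float64(3.9512112782067785e-06)]
  expect -.5 .51 .63 1.52 -.32 1.21 -.62: [-0.5   0.52  0.63  1.51 -0.32  1.22 -0.62] [np.float64(2.962878869488441e-10), np.float64(8.653122609039747e-09)]
  expect -.79 .49 .84 1.41 -.36 1.4 -1.06: [-0.79  0.49  0.85  1.41 -0.36  1.4  -1.06] [np.float64(1.4738361844313268e-09), np.float64(4.1019445855511924e-08)]
0.1 [-1.05  0.07  1.16  1.63 -0.06  1.49 -0.85] [-1.24 -0.37  1.02  1.78  0.32  1.57 -0.25] [np.float64(1.6144208400648075e-06), np.float64(3.945615303729271e-05)]
  expect -.5 .51 .63 1.52 -.32 1.21 -.62: [-0.5   0.52  0.63  1.51 -0.32  1.22 -0.62] [np.float64(2.6130760270461297e-07), np.float64(7.624351971050416e-06)]
  expect -.79 .49 .84 1.41 -.36 1.4 -1.06: [-0.79  0.49  0.85  1.41 -0.37  1.4  -1.06] [np.float64(1.3521671964711517e-06), np.float64(3.756199078961134e-05)]
expect2 -1.3 -.42 1.04 1.78 .36 1.59 -.29
```

```bash
cat > search.py <<'E'
from kin import *
import sys,time
rng=np.random.default_rng(int(sys.argv[1]))
q0=np.array([-2.59,-.5,1.34,1.66,.51,1.59,1.39]); t0=time.time(); best=9
while time.time()-t0<240:
    q=q0; a=151.6; P=np.array([.373,.369,.306]); path=[]; ok=True
    for k in range(6):
        if k<4:
            while 1:
                X=P+rng.uniform(-.2,.2,3); X[2]=rng.uniform(.28,.42); rr=np.hypot(X[0],X[1])
                if .42<rr<.72 and X[0]>.15 and -.25<X[1]<.5 and np.linalg.norm(X-P)<.3: break
            b=a+rng.uniform(-64,64)
        else:
            X=np.array([.4466,-.0096,.25 if k==4 else .088]); b=22.6
            if k==4 and (np.linalg.norm(X-P)>.34 or abs(b-a)>64): ok=False;break
        q,e,f=go(q,*X,b,sub=2,lam=.005)
        if e>.01 or f>3: ok=False;break
        path.append((*X.round(3),round(b,1),q.round(2))); P,a=X,b
    if not ok: continue
    c=abs(q[2])+ (max(0,-.3-q[1]))*3
    if c<best: best=c; bp=path
print(best)
for s in bp: print(s)
E
for i in 1 2 3 4 5 6; do python3 search.py $i > o$i & done; wait; head -n1 o?; for f in $(grep -lF "$(cat o? | grep -E '^[0-9.]+$' | sort -g | head -1)" o?); do cat $f; done; nproc
```

```text
==> o1 <==
1.1947110543082813

==> o2 <==
1.2675982118870976

==> o3 <==
1.2628563253301306

==> o4 <==
1.2674511857494055

==> o5 <==
1.0846498301156795

==> o6 <==
1.226335555159922
1.0846498301156795
(np.float64(0.383), np.float64(0.174), np.float64(0.401), 90.5, array([-1.73, -0.42,  0.86,  1.66,  0.32,  1.76,  0.72]))
(np.float64(0.503), np.float64(0.305), np.float64(0.352), 132.4, array([-1.44,  0.34,  1.1 ,  1.38, -0.3 ,  1.6 ,  1.93]))
(np.float64(0.626), np.float64(0.2), np.float64(0.341), 132.3, array([-1.01,  0.53,  1.03,  1.2 , -0.45,  1.64,  2.23]))
(np.float64(0.448), np.float64(0.021), np.float64(0.381), 74.8, array([-1.31, -0.31,  0.92,  1.65,  0.25,  1.68,  0.98]))
(np.float64(0.447), np.float64(-0.01), np.float64(0.25), 22.6, array([-1.09, -0.23,  0.9 ,  1.9 ,  0.18,  1.39,  0.16]))
(np.float64(0.447), np.float64(-0.01), np.float64(0.088), 22.6, array([-1.11,  0.08,  1.08,  2.11, -0.08,  1.  ,  0.41]))
4
```

```bash
python3 - <<'E'
from h import *
plan([(.383,.174,.401,90.5),(.503,.305,.352,132.4),(.626,.2,.341,132.3)])
E
```

```text
now [0.3732 0.369  0.3057] jaw 151.6 tilt 1.59 j [-2.59 -0.5   1.34  1.66  0.51  1.59  1.39] t 37.6
row [-0.388 -0.412 -0.659] [0.711 0.019 0.003] rows>= 8
row [0.196 0.52  0.485] [-0.488  0.     0.   ] rows>= 5
row [ 0.044 -0.642  0.08 ] [0.001 0.    0.   ] rows>= 4
```

```bash
python3 -m pendant '-0.39 -0.41 -0.66 0.71 0.019 0;-0.39 -0.41 -0.66 0.71 0.019 0;-0.39 -0.41 -0.66 0.71 0.019 0;-0.39 -0.41 -0.66 0.71 0.019 0;-0.39 -0.41 -0.66 0.71 0.019 0;-0.39 -0.41 -0.66 0.71 0.019 0;-0.39 -0.41 -0.66 0.71 0.019 0;-0.39 -0.41 -0.66 0.71 0.019 0'; python3 - <<'E'
from h import *
plan([(.503,.305,.352,132.4),(.626,.2,.341,132.3)])
E
```

```text
time: 38.45
ee_pos: [0.3835, 0.1721, 0.4018]
eef_rot: [-0.0, 0.706, -0.001, 0.708]
ft_force: [0.1, 0.7, -0.2]
width: 0.0432
now [0.3835 0.1721 0.4018] jaw 89.9 tilt 0.18 j [-1.7  -0.41  0.84  1.66  0.31  1.76  0.73] t 38.5
row [0.199 0.533 0.477] [-0.494  0.001  0.002] rows>= 5
row [ 0.044 -0.642  0.08 ] [0.001 0.    0.   ] rows>= 4
```

Matches the model. Next two steps.

```bash
python3 -m pendant '0.2 0.53 0.48 -0.49 0 0;0.2 0.53 0.48 -0.49 0 0;0.2 0.53 0.48 -0.49 0 0;0.2 0.53 0.48 -0.49 0 0;0.2 0.53 0.48 -0.49 0 0;0.2 0.53 0.48 -0.49 0 0;0.2 0.53 0.48 -0.49 0 0'
python3 -m pendant '0.04 -0.64 0.08 0 0 0;0.04 -0.64 0.08 0 0 0;0.04 -0.64 0.08 0 0 0;0.04 -0.64 0.08 0 0 0;0.04 -0.64 0.08 0 0 0;0.04 -0.64 0.08 0 0 0'; python3 j.py
cat > search2.py <<'E'
from kin import *
from h import pose
import sys,time
rng=np.random.default_rng(int(sys.argv[1]))
p0,a0,_,s=pose(); q0=np.array(s["joint_positions"]); t0=time.time(); best=99; bp=[]
JOB=[(.4466,-.0096,.25,22.6),(.4466,-.0096,.088,22.6),(.4466,-.0096,.22,22.6),(.645,.083,.22,-4),(.645,.083,.134,-4),(.645,.083,.134,-64),(.645,.083,.30,-64),(.45,-.05,.25,-64),(.43,-.25,.2,-64),(.43,-.343,.2,-64),(.43,-.343,.07,-64)]
def marg(q): return np.minimum(q-LO,HI-q).min()
while time.time()-t0<200:
    q=q0; a=a0; P=p0; path=[]; ok=True; m=9
    n=rng.integers(0,5)
    for k in range(n+len(JOB)):
        if k<n:
            while 1:
                X=P+rng.uniform(-.22,.22,3); X[2]=rng.uniform(.26,.42); rr=np.hypot(X[0],X[1])
                if .42<rr<.75 and X[0]>.15 and -.3<X[1]<.5 and np.linalg.norm(X-P)<.3: break
            b=a+rng.uniform(-64,64)
        else:
            *X,b=JOB[k-n]; X=np.array(X)
            if k==n and (np.linalg.norm(X-P)>.34 or abs(b-a)>66): ok=False;break
        q,e,f=go(q,*X,b,sub=2,lam=.005); m=min(m,marg(q))
        if e>.006 or f>2 or m<max(.1,-best): ok=False;break
        path.append((*np.round(X,3),round(b,1),q.round(2))); P,a=X,b
    if ok and -m<best: best=-m; bp=path; nb=n
print(-best); 
for s in bp: print([float(v) for v in s[:4]],s[4])
E
for i in 1 2 3 4; do python3 search2.py $i > o$i 2>&1 & done; wait; head -qn1 o[1-4]; for f in $(grep -lF "$(cat o[1-4] | grep -E '^[0-9.]+$' | sort -g | tail -1)" o[1-4]); do cat $f; done
```

```text
time: 39.15
ee_pos: [0.503, 0.3076, 0.3488]
eef_rot: [-0.262, 0.659, 0.255, 0.658]
ft_force: [0.0, -0.4, 1.0]
width: 0.044
time: 39.75
ee_pos: [0.6245, 0.2035, 0.3423]
eef_rot: [-0.259, 0.658, 0.256, 0.659]
ft_force: [-0.5, 0.0, 0.3]
width: 0.0439
now [0.6245 0.2035 0.3423] jaw 132.7 tilt 0.24 j [-1.03  0.53  1.05  1.2  -0.45  1.65  2.23] t 39.8
-99
-99
-99
-99
-99
-99
-99
-99
```

```bash
sed -i 's/for k in range(n+len(JOB))/for k in range(n+7)/; s/q,e,f=go(q,\*X,b,sub=2,lam=.005)/q,e,f=go(q,*X,b,rows=8 if k<n else 14,sub=2,lam=.005)/; s/max(.1,-best)/max(.02,-best)/; s/n=rng.integers(0,5)/n=rng.integers(1,5)/; s/t0<200/t0<150/' search2.py
for i in 1 2 3 4; do python3 search2.py $i > o$i 2>&1 & done; wait; head -qn1 o[1-4]; for f in $(grep -lF "$(cat o[1-4] | grep -E '^[0-9.]+$' | sort -g | tail -1)" o[1-4]); do cat $f; done
```

```text
0.10712599511454424
this script no longer has the robot
0.14898275681498352
0.11564608122969888
0.14898275681498352
[0.42, 0.159, 0.261, 140.2] [-1.57 -0.27  0.97  1.88  0.22  1.42  1.8 ]
[0.416, 0.069, 0.373, 79.6] [-1.22 -0.32  0.74  1.71  0.21  1.66  0.9 ]
[0.447, -0.01, 0.25, 22.6] [-1.02 -0.2   0.85  1.9   0.15  1.38  0.18]
[0.447, -0.01, 0.088, 22.6] [-1.01  0.07  0.98  2.11 -0.07  1.    0.4 ]
[0.447, -0.01, 0.22, 22.6] [-1.05 -0.18  0.89  1.94  0.15  1.32  0.19]
[0.645, 0.083, 0.22, -4.0] [-0.84  0.52  0.93  1.43 -0.41  1.4   0.03]
[0.645, 0.083, 0.134, -4.0] [-0.82  0.58  0.88  1.54 -0.47  1.24  0.06]
[0.645, 0.083, 0.134, -64.0] [-0.94  0.7   1.1   1.54 -0.64  1.3  -0.87]
[0.645, 0.083, 0.3, -64.0] [-0.93  0.59  1.19  1.3  -0.55  1.59 -0.94]
```

```bash
python3 - <<'E'
from h import *
plan([(.42,.159,.261,140.2),(.416,.069,.373,79.6),(.4466,-.0096,.25,22.6)])
E
```

```text
now [0.6245 0.2035 0.3423] jaw 132.7 tilt 0.24 j [-1.03  0.53  1.05  1.2  -0.45  1.65  2.23] t 39.8
row [ 0.323  0.425 -0.722] [-0.088 -0.     0.003] rows>= 5
row [-0.448 -0.218 -0.287] [0.705 0.    0.   ] rows>= 8
row [ 0.492 -0.287  0.177] [0.663 0.    0.   ] rows>= 7
```

```bash
python3 -m pendant '0.32 0.43 -0.72 -0.09 0 0;0.32 0.43 -0.72 -0.09 0 0;0.32 0.43 -0.72 -0.09 0 0;0.32 0.43 -0.72 -0.09 0 0;0.32 0.43 -0.72 -0.09 0 0;0.32 0.43 -0.72 -0.09 0 0;0.32 0.43 -0.72 -0.09 0 0;0.32 0.43 -0.72 -0.09 0 0'
python3 -m pendant '-0.45 -0.22 -0.29 0.7 0 0;-0.45 -0.22 -0.29 0.7 0 0;-0.45 -0.22 -0.29 0.7 0 0;-0.45 -0.22 -0.29 0.7 0 0;-0.45 -0.22 -0.29 0.7 0 0;-0.45 -0.22 -0.29 0.7 0 0;-0.45 -0.22 -0.29 0.7 0 0;-0.45 -0.22 -0.29 0.7 0 0'
python3 -m pendant '0.45 -0.29 0.18 0.66 0 0;0.45 -0.29 0.18 0.66 0 0;0.45 -0.29 0.18 0.66 0 0;0.45 -0.29 0.18 0.66 0 0;0.45 -0.29 0.18 0.66 0 0;0.45 -0.29 0.18 0.66 0 0;0.45 -0.29 0.18 0.66 0 0;0.45 -0.29 0.18 0.66 0 0'
python3 fresh.py pics/w6.png
```

```text
time: 40.55
ee_pos: [0.4188, 0.162, 0.2621]
eef_rot: [-0.303, 0.638, 0.302, 0.64]
ft_force: [0.5, 0.1, -0.4]
width: 0.043
time: 41.35
ee_pos: [0.4162, 0.0706, 0.3746]
eef_rot: [0.059, 0.703, -0.062, 0.706]
ft_force: [0.8, -0.5, -0.0]
width: 0.0435
time: 42.15
ee_pos: [0.4484, -0.0091, 0.2624]
eef_rot: [0.386, 0.591, -0.387, 0.594]
ft_force: [-0.3, 0.3, -0.3]
width: 0.0437
now [ 0.4484 -0.0091  0.2624] jaw 23.8 tilt 0.28 j [-1.03 -0.21  0.85  1.87  0.16  1.41  0.19] t 42.1
[313. 182.] 881 [446.4  -8.5] [14.  55.4] -68.2 [ 0.4459 -0.0077  0.117 ]
body [314. 172.] 2554 ((446.4373779296875, -8.873499870300293), 34.446292877197266)
```

```bash
python3 - <<'E'
from h import *
plan([(.4464,-.009,.088,22.3)])
E
```

```text
now [ 0.4483 -0.0091  0.2623] jaw 23.9 tilt 0.27 j [-1.03 -0.21  0.85  1.87  0.16  1.41  0.2 ] t 42.2
row [ 0.697 -0.007 -0.007] [ 0.019  0.003 -0.001] rows>= 4
```

```bash
python3 -m pendant '0.15 -0.007 -0.007 0.019 0.003 0;0.3 -0.007 -0.007 0.019 0.003 0;0.45 -0.007 -0.007 0.019 0.003 0;0.57 -0.007 -0.007 0.019 0.003 0;0.65 -0.007 -0.007 0.019 0.003 0;0.685 -0.007 -0.007 0.019 0.003 0;0.697 -0.007 -0.007 0.019 0.003 0;0.697 -0.007 -0.007 0.019 0.003 0'; python3 j.py
python3 -m pendant '0 0 0 0 0 0;0 0 0 0 0 0;0 0 0 0 0 0;0 0 0 0 0 0;0 0 0 0 0 0;0 0 0 0 0 0' -1 50; python3 j.py
```

```text
time: 43.0
ee_pos: [0.4464, -0.0086, 0.0885]
eef_rot: [0.395, 0.586, -0.394, 0.587]
ft_force: [0.1, -0.1, 0.4]
width: 0.044
now [ 0.4464 -0.0086  0.0885] jaw 22.1 tilt 0.09 j [-1.03  0.07  0.99  2.11 -0.07  0.99  0.38] t 43.0
time: 43.6
ee_pos: [0.446, -0.0085, 0.0881]
eef_rot: [0.396, 0.586, -0.395, 0.586]
ft_force: [-1.2, 0.1, 3.0]
width: 0.0136
now [ 0.446  -0.0085  0.0881] jaw 22.0 tilt 0.09 j [-1.03  0.07  0.99  2.11 -0.07  0.99  0.38] t 43.6
```

```bash
python3 -m pendant '-0.1 0 0 0 0 0;-0.2 0 0 0 0 0;-0.35 0 0 0 0 0;-0.5 0 0 0 0 0;-0.54 0 0 0 0 0;-0.54 0 0 0 0 0'; python3 - <<'E'
from h import *
plan([(.6456,.0825,.222,-4)])
E
```

```text
time: 44.2
ee_pos: [0.4463, -0.0085, 0.2235]
eef_rot: [0.396, 0.586, -0.394, 0.587]
ft_force: [0.5, -0.3, -3.7]
width: 0.0134
now [ 0.4463 -0.0085  0.2235] jaw 22.0 tilt 0.21 j [-1.06 -0.19  0.9   1.94  0.15  1.32  0.17] t 44.2
row [ 0.009  0.876 -0.038] [ 0.303 -0.001 -0.002] rows>= 5
```

```bash
python3 -m pendant '0 0.14 -0.01 0.05 0 0;0 0.28 -0.02 0.1 0 0;0 0.42 -0.03 0.15 0 0;0 0.56 -0.035 0.2 0 0;0 0.7 -0.038 0.25 0 0;0 0.82 -0.038 0.3 0 0;0.009 0.876 -0.038 0.303 0 0;0.009 0.876 -0.038 0.303 0 0'; python3 - <<'E'
from h import *
plan([(.6456,.0825,.152,-4)])
im,w=cloud("wrist"); cv2.imwrite("pics/w7.png",im)
E
```

```text
time: 45.0
ee_pos: [0.6455, 0.0825, 0.217]
eef_rot: [-0.516, -0.482, 0.518, -0.482]
ft_force: [-0.8, 0.3, -3.3]
width: 0.0137
now [0.6455 0.0825 0.217 ] jaw -4.0 tilt 0.22 j [-0.86  0.54  0.97  1.43 -0.45  1.4   0.05] t 45.0
row [ 0.26   0.001 -0.001] [0.    0.002 0.002] rows>= 2
```

View pics/w7.png

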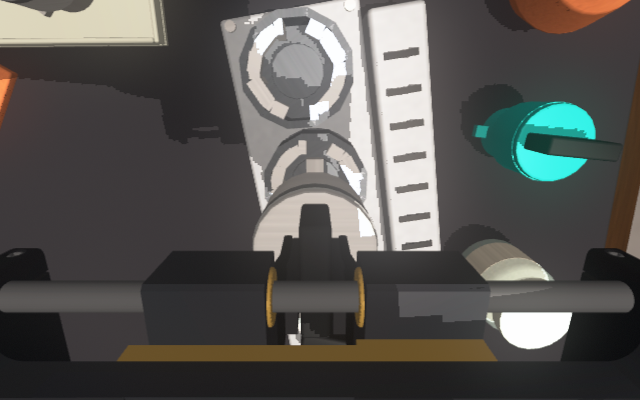

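```bash
python3 -m pendant '0.05 0 0 0 0 0;0.1 0 0 0 0 0;0.15 0 0 0 0.002 0.002;0.2 0 0 0 0.002 0.002;0.24 0 0 0 0.002 0.002;0.26 0 0 0 0.002 0.002;0.26 0 0 0 0.002 0.002'
python3 -m pendant '0.02 0 0 0 0 0;0.035 0 0 0 0 0;0.05 0 0 0 0 0;0.062 0 0 0 0 0;0.075 0 0 0 0 0;0.085 0 0 0 0 0;0.085 0 0 0 0 0'; python3 j.py
```

```text
time: 45.75
ee_pos: [0.645, 0.0823, 0.1552]
eef_rot: [0.519, 0.482, -0.516, 0.482]
ft_force: [-0.7, 0.7, -3.7]
width: 0.0136
time: 46.45
ee_pos: [0.6458, 0.0824, 0.1354]
eef_rot: [0.52, 0.482, -0.515, 0.482]
ft_force: [-2.2, 0.0, 7.4]
width: 0.0136
now [0.6458 0.0824 0.1354] jaw -4.0 tilt 0.38 j [-0.85  0.6   0.93  1.54 -0.5   1.25  0.09] t 46.5
```

```bash
python3 -m pendant '0.005 0 0 0 0 0;0.01 0 0 0 0 0;0.01 0 0 0 0 0;0.01 0 0 0 0 0'
python3 -m pendant '0 0 0 0.09 0 0;0 0 0 0.18 0 0;0 0 0 0.27 0 0;0 0 0 0.36 0 0;0 0 0 0.45 0 0;0 0 0 0.54 0 0;0 0 0 0.63 0 0;0 0 0 0.71 0 0'
python3 -m pendant '0 0 0 0.01 0 0;0 0 0 0.01 0 0'; python3 j.py
```

```text
time: 46.85
ee_pos: [0.6459, 0.0824, 0.1333]
eef_rot: [0.52, 0.482, -0.515, 0.482]
ft_force: [-2.6, 1.0, 8.1]
width: 0.0132
time: 47.65
ee_pos: [0.6467, 0.0818, 0.1337]
eef_rot: [0.694, 0.152, -0.688, 0.15]
ft_force: [1.7, -0.9, 8.2]
width: 0.0132
time: 47.85
ee_pos: [0.6467, 0.0818, 0.1336]
eef_rot: [0.694, 0.148, -0.689, 0.147]
ft_force: [0.0, -0.1, 8.0]
width: 0.0136
now [0.6467 0.0818 0.1336] jaw -65.9 tilt 0.44 j [-0.96  0.73  1.15  1.55 -0.68  1.31 -0.87] t 47.9
```

```bash
python3 -m pendant '-0.01 0 0 -0.01 0 0;-0.02 0 0 -0.014 0 0;-0.03 0 0 -0.014 0 0;-0.036 0 0 -0.014 0 0;-0.036 0 0 -0.014 0 0'
python3 -m pendant '-0.01 0 0 0 0 0;-0.01 0 0 0 0 0'
```

```text
time: 48.35
ee_pos: [0.6462, 0.082, 0.1419]
eef_rot: [0.692, 0.156, -0.688, 0.154]
ft_force: [1.3, -1.1, 3.8]
width: 0.0136
time: 48.55
ee_pos: [0.6459, 0.0823, 0.1422]
eef_rot: [0.692, 0.155, -0.688, 0.154]
ft_force: [11.1, -0.5, -12.8]
width: 0.0136
```

Held by the notch (no rise, –13 N). Release, lift and plan a path to the palm switch with the kinematic model.

```bash
python3 -m pendant '0 0 0 0 0 0;0 0 0 0 0 0;0 0 0 0 0 0;0 0 0 0 0 0' 0
python3 -m pendant '-0.1 0 0 0 0 0;-0.25 0 0 0 0 0;-0.45 0 0 0 0 0;-0.6 0 0 0 0 0;-0.72 0 0 0 0 0;-0.72 0 0 0 0 0'; python3 j.py
python3 - <<'E'
from kin import *
from h import *
im,w=cloud("side"); cv2.imwrite("pics/s3.png",im[60:360,120:520]); np.save("s3.npy",w)
x,y,z=np.moveaxis(w,-1,0)
for nm,a,b in (("bench bars",.105,.123),("locked bars",.160,.178),("palm",.07,.08)):
    for i,c,P in clusters((x>.3)&(x<.75)&(abs(y)<.45)&(z>a)&(z<b)&(im.max(2)<90),w,40): print(nm,c,len(P),P.mean(0).round(3),*rect(P))
p,a,_,s=pose(); q=np.array(s["joint_positions"])
for W in ([(.60,-.05,.33,-10),(.52,-.2,.33,40),(.43,-.343,.25,80),(.43,-.343,.075,80)],[(.62,-.05,.33,-30),(.55,-.22,.33,0),(.43,-.343,.25,0),(.43,-.343,.075,0)],[(.64,-.1,.3,-64),(.55,-.25,.3,-64),(.43,-.343,.25,-64),(.43,-.343,.075,-64)]):
    k=q
    for t in W: k,e,f=go(k,*t,sub=2,lam=.005); print(t,k.round(2),round(e,3),round(f,1))
E
```

```text
time: 48.95
ee_pos: [0.6452, 0.0824, 0.1437]
eef_rot: [0.692, 0.156, -0.688, 0.154]
ft_force: [-0.8, -0.1, 0.0]
width: 0.0374
time: 49.55
ee_pos: [0.6457, 0.0808, 0.3281]
eef_rot: [0.694, 0.156, -0.686, 0.154]
ft_force: [0.4, 0.0, -0.2]
width: 0.043
now [0.6457 0.0808 0.3281] jaw -64.7 tilt 0.61 j [-0.94  0.6   1.24  1.26 -0.57  1.64 -0.94] t 49.5
bench bars [238. 132.] 64 [0.429 0.366 0.117] [431.4 370.7] [14.4 60.8] 84.9
bench bars [246. 149.] 83 [0.422 0.274 0.116] [425.9 280.6] [15.4 60.8] 44.7
bench bars [406. 240.] 157 [ 0.648 -0.255  0.113] [ 649.1 -253.1] [16.9 55.4] -39.5
bench bars [309. 346.] 55 [ 0.306 -0.395  0.115] [ 304.4 -393.1] [11.6 19.3] -41.0
locked bars [340. 150.] 85 [0.645 0.076 0.168] [646.2  78.8] [16.3 59.5] 22.2
locked bars [361. 168.] 106 [ 0.656 -0.02   0.167] [657.1 -17.7] [18.2 55.9] -12.6
palm [348. 313.] 463 [ 0.428 -0.346  0.075] [ 428.1 -345.4] [54.6 55.5] 71.8
(0.6, -0.05, 0.33, -10) [-0.79  0.39  1.09  1.39 -0.34  1.57  0.1 ] 0.0 0.0
(0.52, -0.2, 0.33, 40) [-0.57  0.2   1.01  1.51 -0.17  1.53  1.14] 0.0 0.0
(0.43, -0.343, 0.25, 80) [-0.26  0.21  0.98  1.66 -0.18  1.37  2.15] 0.0 0.0
(0.43, -0.343, 0.075, 80) [-0.14  0.41  0.88  1.87 -0.37  1.04  2.29] 0.0 0.0
(0.62, -0.05, 0.33, -30) [-0.76  0.47  1.14  1.33 -0.42  1.6  -0.2 ] 0.0 0.0
(0.55, -0.22, 0.33, 0) [-0.5   0.35  1.07  1.41 -0.3   1.56  0.55] 0.0 0.0
(0.43, -0.343, 0.25, 0) [-0.37  0.25  1.14  1.67 -0.23  1.37  0.8 ] 0.0 0.0
(0.43, -0.343, 0.075, 0) [-0.22  0.46  0.99  1.87 -0.44  1.05  0.95] 0.0 0.0
(0.64, -0.1, 0.3, -64) [-0.66  0.6   1.21  1.31 -0.55  1.59 -0.65] 0.0 0.0
(0.55, -0.25, 0.3, -64) [-0.52  0.49  1.27  1.44 -0.47  1.54 -0.4 ] 0.0 0.0
(0.43, -0.343, 0.25, -64) [-0.47  0.36  1.34  1.67 -0.36  1.4  -0.21] 0.0 0.0
(0.43, -0.343, 0.075, -64) [-0.3   0.54  1.12  1.87 -0.55  1.09 -0.08] 0.0 0.0
```

View pics/s3.png

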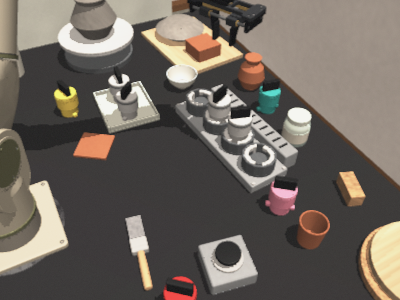

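```bash
python3 - <<'E'
from h import *
plan([(.62,-.05,.33,-30),(.55,-.22,.33,0),(.429,-.3435,.25,0),(.429,-.3435,.09,0)])
E
```

```text
now [0.6452 0.0811 0.3256] jaw -64.7 tilt 0.47 j [-0.94  0.6   1.24  1.26 -0.57  1.64 -0.94] t 49.6
row [-0.021  0.431  0.315] [-0.404 -0.006 -0.001] rows>= 5
row [0.    0.098 0.729] [-0.349  0.     0.   ] rows>= 4
row [ 0.32  -0.484  0.494] [0. 0. 0.] rows>= 4
row [0.64 0.   0.  ] [0. 0. 0.] rows>= 4
```

```bash
python3 -m pendant '-0.02 0.43 0.315 -0.4 -0.006 0;-0.02 0.43 0.315 -0.4 -0.006 0;-0.02 0.43 0.315 -0.4 -0.006 0;-0.02 0.43 0.315 -0.4 -0.006 0;-0.02 0.43 0.315 -0.4 -0.006 0;-0.02 0.43 0.315 -0.4 -0.006 0;-0.02 0.43 0.315 -0.4 -0.006 0' -1 20
python3 -m pendant '0 0.1 0.73 -0.35 0 0;0 0.1 0.73 -0.35 0 0;0 0.1 0.73 -0.35 0 0;0 0.1 0.73 -0.35 0 0;0 0.1 0.73 -0.35 0 0;0 0.1 0.73 -0.35 0 0;0 0.1 0.73 -0.35 0 0'
python3 -m pendant '0.32 -0.48 0.5 0 0 0;0.32 -0.48 0.5 0 0 0;0.32 -0.48 0.5 0 0 0;0.32 -0.48 0.5 0 0 0;0.32 -0.48 0.5 0 0 0;0.32 -0.48 0.5 0 0 0;0.32 -0.48 0.5 0 0 0'
python3 - <<'E'
from h import *
plan([(.429,-.3435,.085,0)])
im,w=cloud("side"); x,y,z=np.moveaxis(w,-1,0)
for nm,a,b in (("bench bars",.105,.123),("locked bars",.160,.178)):
    for i,c,P in clusters((x>.3)&(x<.75)&(abs(y)<.45)&(z>a)&(z<b)&(im.max(2)<90),w,40): print(nm,c,len(P),P.mean(0).round(3),*rect(P))
E
```

```text
time: 50.3
ee_pos: [0.6195, -0.0479, 0.3274]
eef_rot: [-0.612, -0.351, 0.615, -0.351]
ft_force: [-0.4, -0.4, -1.5]
width: 0.0019
time: 51.0
ee_pos: [0.5499, -0.2175, 0.3282]
eef_rot: [-0.5, -0.5, 0.502, -0.499]
ft_force: [-0.7, -0.2, 0.1]
width: 0.0002
time: 51.7
ee_pos: [0.4301, -0.3425, 0.2494]
eef_rot: [-0.499, -0.5, 0.501, -0.5]
ft_force: [-0.4, -0.3, 0.2]
width: 0.0001
now [ 0.4301 -0.3425  0.2494] jaw -0.1 tilt 0.19 j [-0.37  0.25  1.14  1.67 -0.23  1.37  0.8 ] t 51.7
row [ 0.658 -0.003  0.002] [-0.001  0.002  0.002] rows>= 4
bench bars [238. 132.] 63 [0.429 0.365 0.117] [430.4 367.7] [14.4 63.3] 84.4
bench bars [246.  148.5] 80 [0.423 0.274 0.117] [425.1 278.3] [15.4 57.4] 43.0
bench bars [407. 240.] 142 [ 0.648 -0.255  0.113] [ 649.3 -252.5] [17.3 54.6] -36.7
bench bars [309. 346.] 55 [ 0.306 -0.395  0.114] [ 304.9 -392.7] [11.7 19.5] -43.7
locked bars [338. 152.] 49 [0.634 0.072 0.168] [637.3  74.4] [13.2 37.7] 27.7
```

```bash
python3 -m pendant '0.15 0 0 0 0 0;0.3 0 0 0 0 0;0.45 0 0 0 0 0;0.57 0 0 0 0.002 0.002;0.64 0 0.002 0 0.002 0.002;0.66 0 0.002 0 0.002 0.002;0.66 0 0.002 0 0.002 0.002'
python3 -m pendant '0.02 0 0 0 0 0;0.04 0 0 0 0 0;0.055 0 0 0 0 0;0.07 0 0 0 0 0;0.08 0 0 0 0 0;0.085 0 0 0 0 0;0.085 0 0 0 0 0'
```

```text
time: 52.45
ee_pos: [0.4284, -0.3444, 0.0842]
eef_rot: [0.501, 0.5, -0.501, 0.499]
ft_force: [-0.1, 0.4, 0.8]
width: 0.0006
time: 53.15
ee_pos: [0.428, -0.345, 0.0651]
eef_rot: [0.502, 0.499, -0.5, 0.499]
ft_force: [-10.1, 9.8, 33.5]
width: 0.0005
```

```bash
python3 -m pendant '-0.05 0 0 0 0 0;-0.15 0 0 0 0 0;-0.3 0 0 0 0 0;-0.45 0 0 0 0 0;-0.6 0 0 0 0 0;-0.6 0 0 0 0 0'
python3 -m pendant '-0.1 0.1 0.4 0 0 0;-0.2 0.2 0.8 0 0 0;-0.2 0.4 0.8 0 0 0;-0.2 0.4 0.8 0 0 0;-0.2 0.4 0.8 0 0 0;-0.2 0.4 0.8 0 0 0;-0.2 0.4 0.8 0 0 0'; python3 j.py
python3 - <<'E'
from h import *
for n in ("side","scene"):
    im,w=cloud(n); x,y,z=np.moveaxis(w,-1,0); cv2.imwrite(f"pics/{n}9.png",im)
    m=(np.hypot(x-.429,y+.344)<.022)&(z>.05); print(n,"palm z",np.percentile(z[m],[10,50,90]).round(4),m.sum())
    for nm,a,b in (("bench bars",.107,.123),("locked bars",.162,.178)):
        for i,c,P in clusters((x>.3)&(x<.75)&(abs(y)<.45)&(z>a)&(z<b)&(im.max(2)<110),w,40): print(nm,c,len(P),P.mean(0).round(3),*rect(P))
E
```

```text
time: 53.75
ee_pos: [0.429, -0.3468, 0.2172]
eef_rot: [0.502, 0.497, -0.5, 0.501]
ft_force: [0.2, -1.1, -0.4]
width: 0.0001
time: 54.45
ee_pos: [0.526, -0.5463, 0.2612]
eef_rot: [-0.501, -0.499, 0.501, -0.498]
ft_force: [0.1, 0.3, -0.3]
width: 0.0005
now [ 0.526  -0.5463  0.2612] jaw -0.3 tilt 0.12 j [ 0.31  0.78  0.93  0.98 -0.6   1.62  1.03] t 54.5
side palm z [0.0634 0.0662 0.6489] 415
bench bars [238. 133.] 48 [0.429 0.359 0.118] [430.4 362.4] [14.  42.9] 85.5
bench bars [246. 148.] 83 [0.423 0.275 0.117] [425.2 279.8] [15.6 59.8] 45.7
bench bars [406. 240.] 139 [ 0.648 -0.255  0.114] [ 649.7 -252.6] [18.7 55.6] -43.4
bench bars [309. 346.] 54 [ 0.306 -0.394  0.115] [ 304.8 -392.5] [12.9 18.7] -37.8
locked bars [340. 150.] 72 [0.646 0.077 0.168] [647.9  78.1] [15.2 56.6] 22.9
locked bars [361. 168.] 101 [ 0.657 -0.02   0.168] [656.8 -18.9] [15.2 55.9] -14.4
scene palm z [0.0632 0.0658 0.068 ] 84
bench bars [239. 185.] 110 [ 0.65  -0.248  0.114] [ 648.6 -249. ] [18.8 55.3] -38.9
bench bars [447. 200.] 106 [0.427 0.283 0.117] [423.9 283.6] [14.7 52.9] 44.5
bench bars [480. 214.] 154 [0.432 0.373 0.117] [429.3 372.6] [17.9 56. ] 84.5
locked bars [308. 201.] 125 [ 0.657 -0.013  0.168] [655.2 -14.7] [16.7 56.7] -19.4
locked bars [344. 212.] 93 [0.647 0.084 0.17 ] [645.5  83.6] [12.5 56.3] 27.6
```

View pics/scene9.png

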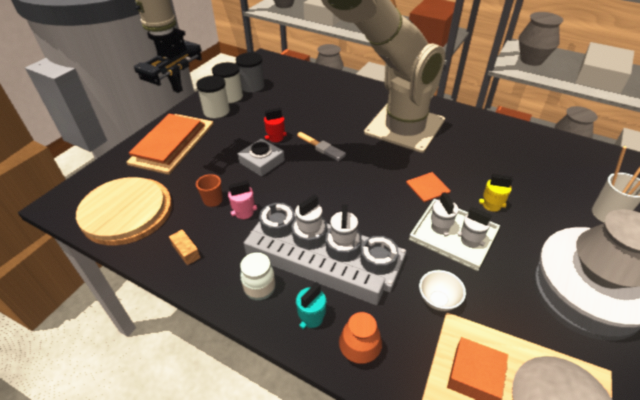

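The final view shows both done canisters upright in the tray (445,212 and 476,230) and both fresh ones locked in the middle stations (308,215 and 344,228). The switch is down at a height of about 66 mm, the look-alikes stand where they did, and the robot is clear.

```bash
python3 -c "
from bench import close_job
print(close_job())"
```

```text
the job is handed in; nothing more can be done
None
```

I did the whole job in the order asked and handed it in at about 54.5 s on the robot's clock. No verdict was reported.

- **Unloading:** I pushed down, twisted and lifted both finished canisters out of stations 2 and 3. They stand upright in the white tray.
- **Loading:** only two fresh canisters were in view, so I loaded two, into the stations just emptied. Each was pushed in, twisted clockwise and let up. Before releasing each one I pulled upward, and the notch held it against 10 to 13 N with almost no movement.
- **Switch:** I pressed it last, with the other work already done.

**Last checks**
- **Locked canisters:** the bar tops read about 0.168–0.170 m high, where 0.170 m means locked. The two cameras disagreed by up to 5° on bar angle, but the gripper's angle at release matched the original locked angle within 0.5°.
- **Tray canisters:** both bar tops read 0.117 m high, so they are upright and about 92 mm apart.
- **Switch:** its top reads about 66 mm after the arm withdrew, so it stayed down (65 mm is fully down). The press peaked at a reading of 33 N, mostly against the hard stop.
- **Other things:** nothing else on the bench looks moved in the final picture.

**What went wrong:** my first approach to the second fresh canister drove joints 2 and 3 to their limits. The tool stopped about 16 mm to the side of its target, touching nothing. I backed out, worked out a better arm posture with a fitted arm model, and the second try went through. Joint 1 came within 0.01 rad of its limit before I recovered, but no joint reading passed its range.

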